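Register the specimen mounts and set the raking lamp

TASK

Get the specimens ready for raking-light pictures: clear the brass weights off the stage into the shallow steel tray, and with the hand pusher nudge every white mount snugly into the far right-hand corner of its own bay, so that it touches both fences; never touch the mounts with the gripper itself. At the end the pusher must stand upright in the same tray and the lamp's stiff panel must be raised to 50 degrees above level; leave the other things on the bench where they are.

Things in the scene. Friction and masses are not known exactly. Their poses are not given: they have to be found in the camera images.
- stage: Fixed stage: dark flat mat 155 x 480 mm with aluminium fences 12 mm high, 8 thick. Origin: mat centre at bench level; x to the far fence (away from the robot), y left; turned up to 0.13 rad. Far fence: full width, inner face x = +0.075. Three side fences, 85 mm long from the far fence towards the robot, each the right side of a bay; inner faces y = +0.098, -0.062, -0.222 (bays 160 mm apart).
- corner0 (a point): The square inner corner of the left bay at bench level, where the inner faces of far fence and side fence meet; the frame is the stage's: the far fence face is the plane x = 0, the side fence face the plane y = 0, the bay lies towards -x and +y.
- corner1 (a point): The square inner corner of the middle bay at bench level, where the inner faces of far fence and side fence meet; the frame is the stage's: the far fence face is the plane x = 0, the side fence face the plane y = 0, the bay lies towards -x and +y.
- corner2 (a point): The square inner corner of the right bay at bench level, where the inner faces of far fence and side fence meet; the frame is the stage's: the far fence face is the plane x = 0, the side fence face the plane y = 0, the bay lies towards -x and +y.
- mount0: Mount of the left bay: white plate 70 (x) x 50 (y) x 8 mm, about 120 g, a dark round medallion fixed on top (14 mm high over all). Origin: centre of the underside. Starts flat, its origin 8 to 28 mm short of seated along both stage axes, up to 0.25 rad askew. Seated, it is square to the stage, origin at (-0.035, +0.025) from its bay's corner in the stage frame. May be absent (None): bay empty.
- mount1: Mount of the middle bay: white plate 70 (x) x 50 (y) x 8 mm, about 120 g, a dark rectangular relic fixed on top (14 mm high over all). Origin: centre of the underside. Starts flat, its origin 8 to 28 mm short of seated along both stage axes, up to 0.25 rad askew. Seated, it is square to the stage, origin at (-0.035, +0.025) from its bay's corner in the stage frame. May be absent (None): bay empty.
- mount2: Mount of the right bay: white plate 70 (x) x 50 (y) x 8 mm, about 120 g, a dark relic in two pieces fixed on top (14 mm high over all). Origin: centre of the underside. Starts flat, its origin 8 to 28 mm short of seated along both stage axes, up to 0.25 rad askew. Seated, it is square to the stage, origin at (-0.035, +0.025) from its bay's corner in the stage frame. May be absent (None): bay empty.
- pusher: Hand pusher, loose, about 140 g: steel foot 30 x 30 mm and 18 mm high with an upright wooden grip 16 x 16 mm from there to 72 mm above the underside. Origin: centre of the underside; z up along the grip; foot and grip are square to its x and y. It starts upright on the bench at the right front.
- tray: Shallow fixed steel tray 100 (x) x 200 (y) mm outside, 14 mm high, walls and floor 4 mm thick; the place for weights and pusher. Origin: centre of its underside; x away from the robot, y left.
- weight0: Brass block weight, loose, 20 x 20 x 40 mm (z), about 135 g, at the start standing upright on the mat in the left bay, left of where the mount is. Origin: centre of its 20 x 20 mm foot; z along its length. May be absent (None).
- weight1: Brass block weight, loose, 20 x 20 x 40 mm (z), about 135 g, at the start standing upright on the mat in the middle bay, left of where the mount is. Origin: centre of its 20 x 20 mm foot; z along its length. May be absent (None).
- weight2: Brass block weight, loose, 20 x 20 x 40 mm (z), about 135 g, at the start standing upright on the mat in the right bay, left of where the mount is. Origin: centre of its 20 x 20 mm foot; z along its length. May be absent (None).
- lamp: Fixed base of the raking lamp, grey box 160 (x) x 140 (y) x 32 mm high, left of the stage. Origin: centre of its underside; x away from the robot, y left (away from the stage).
- panel (a joint): Angle of the lamp's aluminium panel (155 x 130 x 12 mm), rad: 0 lying level on the base, growing as the edge next to the stage rises; 50 degrees is 0.873; stop at 1.7. The hinge is stiff (about 0.5 N m, plus 0.16 N m weight) and holds any angle.
- panel_hinge (a point): Middle of the panel's hinge line, 34 mm above the bench along the left long side of the lamp, 65 mm to +y of its origin. The hinge line is along the lamp's x axis.
- panel_knob (a point): Centre of the panel's knob: black cylinder 20 mm in diameter, 24 mm long, lying along the hinge direction (flat ends face +x and -x of the lamp) on an 8 mm stem, 34 mm above the panel's top face, 115 mm from the hinge across the panel, 46 mm above its underside. It turns with the panel; pinched on its flat ends it swivels between the fingers.
- solvent: Bystander: small amber glass bottle, 38 mm across, 70 mm high. Origin: centre of its underside.
- jar: Bystander: small glass jar with a lid, 52 mm across, 50 mm high. Origin: centre of its underside.
- dish: Bystander: small white porcelain dish, 64 mm across, 18 mm high. Origin: centre of its underside.
- brush: Bystander: brush lying flat, 150 mm long. Origin: near its middle, on the bench.
- scale_block: Bystander: small grey block, 30 x 20 x 20 mm. Origin: centre of its underside.
- spatula: Bystander: spatula lying flat, 170 mm long. Origin: near its middle, on the bench.

How it is judged:
By the outcome, as a careful person would: the job done as asked, in the order asked, and still so for the second after the job is handed in, with the robot touching nothing.
Of weight0, weight1, weight2 only 2 to 3 are there at a start; the rules pass over those that are not, and their reading is None.
Of mount0, mount1, mount2 only 2 to 3 are there at a start; the rules pass over those that are not, and their reading is None.
At some moment in a run one of mount0, mount1, mount2, pusher may be knocked a few centimetres aside while the robot is not near it.
Once in a run the grip may slacken for a moment while it holds something.
It also fails if it takes over 210 s, if anything falls off the work surface, if the arm or the gripper's body presses on something with over 40 N, if the wrist force passes 120 N, or if a joint passes its speed limit or range.

ROBOT

A 6-joint arm with a two-finger parallel gripper is mounted at the origin on the work surface. World frame = base frame: x ahead of the robot, y to its left, z up, the work surface at z = 0. Lengths are in m, angles in rad, forces in N, time in s.
With the tool pointing down it reaches from about 0.325 to 0.9 m from the base axis. Payload 6.1 kg.
Tool frame: the origin (TCP) lies at the very end of the fingers, on their centre line; the grasp point (between the pads) lies 19 mm behind it; z points along the fingers, x is the direction in which the jaws open and shut, and the axes are right-handed (so a half turn about z gives the same grasp; the last joint's range is limited). The gripper opens to 87 mm and grips with 3 to 60 N. Pads are 19 mm wide; open, the fingers measure 117 mm over their backs; the gripper's body (75 mm by 190 mm) begins 51 mm behind the grasp point.
Start: joints at [-1.428, 0.22, 1.526, -0, 1.395, -0.126], TCP at [0.166, -0.603, 0.223] pointing down, gripper open.
Joint ranges: [-2.98, 2.98], [-0.91, 2.08], [0.09, 2.57], [-1.24, 4.39], [0.2, 2.65], [-2.68, 2.68]. Speed limits (rad/s): [2.57, 2.57, 3.01, 3.14, 3.14, 3.14].

INTERFACE

Orientations are given as [roll, pitch, yaw] about the fixed x, y, z axes, in that order (R = Rz(yaw) Ry(pitch) Rx(roll)).
In Python, from bench import bot gives the robot as it stands.
- The arm moves only by the tool apply_moves, never from a script. Its argument "commands" is a list of rows, each a list of 5 numbers: the shift along the tool's x, y, z in m, then the turn about the tool's z in rad, then the closure in counts, from 0 (fully open) to 255 (shut). In form: [[x, y, z, yaw, hand], ...]. A call has 1 to 5 rows; each row is the pose to reach, as a shift and turn from the pose commanded when the call began, along the tool's axes at that moment; what a row does not reach only later rows make up. A row lasts 1/8 s, in which the tool goes at most 62.5 mm and 10.7 degrees, less where a joint would pass 70% of its speed; a pose out of reach is approached as far as the arm can. A call with a gripper value outside its range is refused whole. The fingers move at their own pace and stop on an object; the grip force is fixed at half the most. Time passes only in rows, so rows that repeat a pose let the fingers close. It gives the time, the measured TCP pose, the force and the opening at its end, in the units of the state.
- bot.state(): the state, without advancing time (a new reading comes with each control period).
- bot.snapshot(name): name is "scene" or "top" or "wrist"; returns the picture (384x512x3 uint8, red, green, blue); there is no depth.
- bot.calibration(name): a dict with "mtx" (3x3 intrinsics, pixels), "R" (3x3) and "t" (3): a world point X has camera coordinates R X + t; the wrist camera has in their place "tool_from_camera" (4x4, takes a point from camera to tool coordinates, whose origin is the TCP and whose axes are the tool frame's). Camera axes: x right, y down, z forward; pixel columns grow to the right and rows downward; lengths in m; the calibration is good to about 2 mm. A picture is of the moment at which its call begins: read the wrist's pose just before it. calibration takes no time and is no camera call.
- bot.job_done(): hands the job in, once; it reports no verdict.
The state is a dict: "time_s": time; "joint_pos": joint angles; "joint_vel": joint speeds; "effort": joint torques, N m; "eef_pos": TCP position; "tcp_rot": TCP orientation; "wrist_force": force on the tool from outside, world axes, zero at the start; "wrist_torque": the same for the moment, N m; "opening": finger opening in m.
Only numpy, scipy, OpenCV 4.12 (cv2) and the standard library are available. Lean on these libraries where they do the work, as an engineer would, in place of code of your own. Each camera call takes 0.05 s, during which the arm holds its last target.

## Working session

There is one attempt and no reset: what is moved stays moved. The work goes in short steps, Python scripts to look and compute and a tool call to move; the robot and the scene stay as the last step left them, time stands still between calls to the robot, and variables do not carry over. Pictures are saved under pics/ and viewed, and the job is handed in when it is done.

Besides the shell and the picture viewer there is one more tool, called after "Call:" by a JSON object that holds its "api" and its "payload", one argument or row to a line. apply_moves: Moves the arm, as the interface text tells. Its arguments: {"type":"object","properties":{"commands":{"type":"array"}},"required":["commands"]}

```bash
ls; mkdir -p pics; python3 - <<'E'
from bench import bot
import cv2
print(bot.state())
for n in ["scene","top","wrist"]:
    c=bot.calibration(n); print(n,c)
    cv2.imwrite(f"pics/{n}0.png",bot.snapshot(n)[:,:,::-1])
E
```

```text
pics
{'time_s': 0.0, 'joint_pos': array([-1.42806868e+00,  2.21220992e-01,  1.52762577e+00,  3.64472907e-05,
        1.39470517e+00, -1.26087578e-01]), 'joint_vel': array([-0.00126684,  0.00140755, -0.0001473 ,  0.00154644,  0.00038221,
       -0.00020106]), 'effort': array([-6.97610139e-04, -4.94617832e+01, -3.87374711e+01,  6.98481593e-02,
        5.72512730e-02, -1.23027976e-04]), 'eef_pos': array([ 0.16591903, -0.60192265,  0.22143269]), 'tcp_rot': array([-3.14131068e+00,  1.93921263e-03, -1.30198725e+00]), 'wrist_force': array([0.57623566, 0.22642686, 0.5912791 ]), 'wrist_torque': array([-0.03084775,  0.03235399, -0.00400222]), 'opening': 0.08670026276014921}
scene {'mtx': array([[354.18773766,   0.        , 256.38301413],
       [  0.        , 354.18773766, 189.63388797],
       [  0.        ,   0.        ,   1.        ]]), 'R': array([[-7.42873877e-01,  6.69431169e-01, -5.59161637e-04],
       [ 5.29200456e-01,  5.86746613e-01, -6.12923559e-01],
       [-4.09982049e-01, -4.55620809e-01, -7.90142011e-01]]), 't': array([ 0.45352451, -0.26034402,  1.32883573])}
top {'mtx': array(
[... 183 characters left out ...]
916, -0.00290359],
       [-0.99713466,  0.02530522, -0.07128895],
       [ 0.07133955,  0.00110148, -0.99745148]]), 't': array([-0.01892617,  0.5591838 ,  1.53706358])}
wrist {'mtx': array([[287.03799517,   0.        , 258.68416717],
       [  0.        , 287.03799517, 193.24698973],
       [  0.        ,   0.        ,   1.        ]]), 'tool_from_camera': array([[ 9.99999746e-01, -8.62306497e-05, -7.07491743e-04,
        -7.83016236e-05],
       [ 2.64873124e-04,  9.66522603e-01,  2.56581347e-01,
        -7.07857722e-02],
       [ 6.61681585e-04, -2.56581469e-01,  9.66522380e-01,
        -1.61667517e-01],
       [ 0.00000000e+00,  0.00000000e+00,  0.00000000e+00,
         1.00000000e+00]])}
```

View pics/scene0.png

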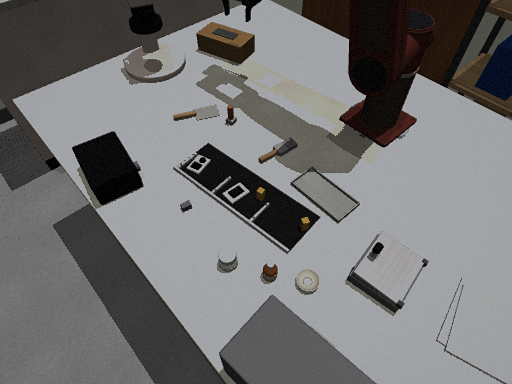

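View pics/top0.png

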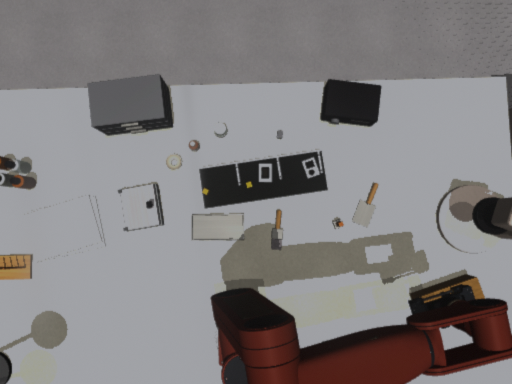

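View pics/wrist0.png

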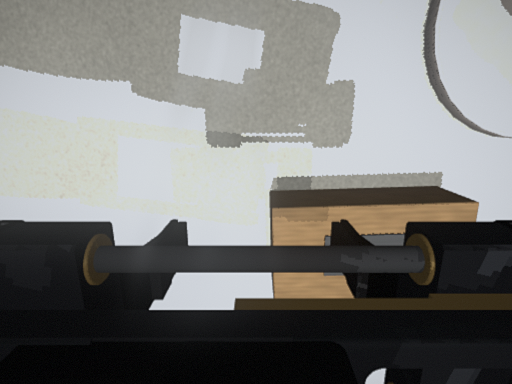

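```bash
python3 - <<'E'
import cv2
i=cv2.imread("pics/top0.png")
cv2.imwrite("pics/top0z.png",cv2.resize(i[115:250,105:385],(800,386),interpolation=cv2.INTER_CUBIC))
i=cv2.imread("pics/scene0.png")
cv2.imwrite("pics/scene0z.png",cv2.resize(i[95:310,165:435],(754,600),interpolation=cv2.INTER_CUBIC))
E
```

```text
(no output)
```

View pics/top0z.png

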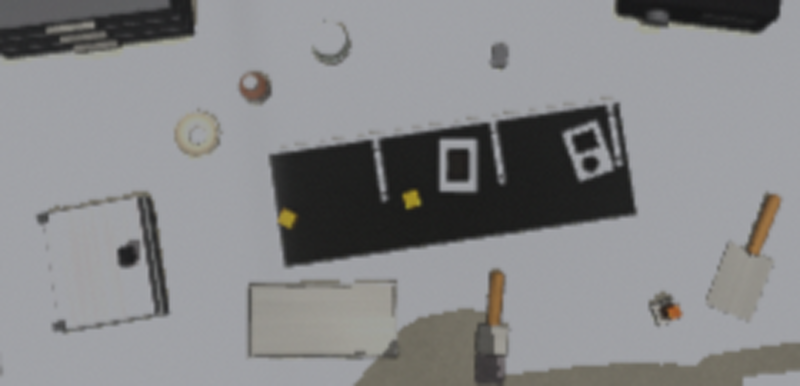

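View pics/scene0z.png

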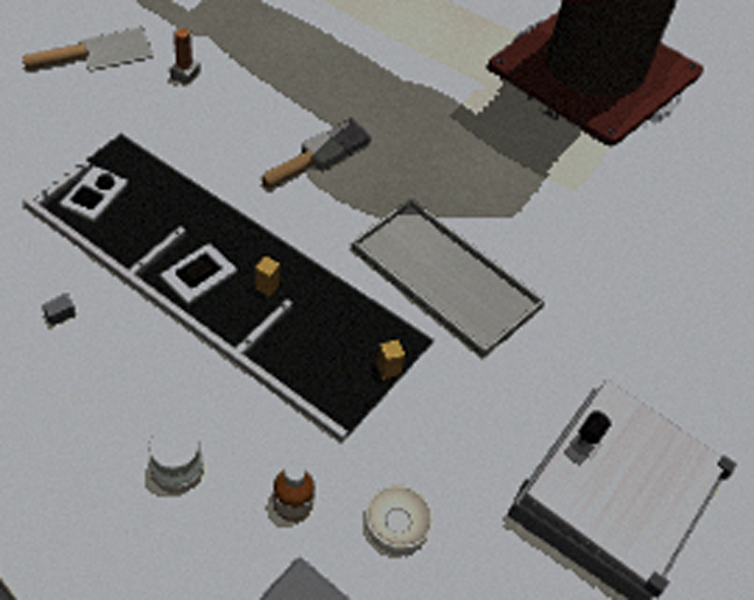

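```bash
cat > h.py <<'E'
import numpy as np, cv2
from scipy.spatial.transform import Rotation as Ro
from bench import bot
def pose(st=None):
    st=st or bot.state()
    T=np.eye(4);T[:3,:3]=Ro.from_euler('xyz',st['tcp_rot']).as_matrix();T[:3,3]=st['eef_pos'];return T
def cam(name,T=None):
    c=bot.calibration(name)
    if name=='wrist':
        W=(pose() if T is None else T)@c['tool_from_camera']
        return c['mtx'],W
    W=np.eye(4);W[:3,:3]=np.array(c['R']).T;W[:3,3]=-np.array(c['R']).T@c['t'];return c['mtx'],W
def ray(C,uv,z):
    K,W=C;uv=np.atleast_2d(np.array(uv,float))
    d=np.c_[uv,np.ones(len(uv))]@np.linalg.inv(K).T@W[:3,:3].T
    s=(z-W[2,3])/d[:,2];return W[:3,3]+d*s[:,None]
def proj(C,X):
    K,W=C;p=(np.atleast_2d(X)-W[:3,3])@W[:3,:3]@K.T;return p[:,:2]/p[:,2:]
def wshot(fn):
    T=pose();im=bot.snapshot('wrist')[:,:,::-1].copy();cv2.imwrite(fn,im)
    np.save(fn[:-4]+'.npy',T);return im,cam('wrist',T)
def go(x=None,y=None,z=None,yaw=None):
    """tool-frame shift to the target from measured pose"""
    T=pose();p=T[:3,3];t=np.array([a if a is not None else b for a,b in zip((x,y,z),p)])
    d=T[:3,:3].T@(t-p);y0=np.arctan2(T[1,0],T[0,0]);dy=0 if yaw is None else -(yaw-y0)
    print('shift',d.round(4),'turn',round(dy,3),'| now',p.round(4),'yaw',round(y0,4))
E
python3 - <<'E'
from h import *
C=cam('top'); S=cam('scene')
def p(n,uv,z,c=C): print(n,ray(c,uv,z).round(3).tolist())
f=280/800
o=np.array([105,115])
g=lambda u,v:(np.array([u,v])*f+o)
p('w0',g(288,218),.04);p('w1',g(411,199),.04)
p('m1',g(458,165),.008);p('m2',g(588,151),.008)
p('stage',[g(270,155),g(286,266),g(635,214),g(617,104)],.0)
p('tray',[g(249,284),g(249,356),g(396,354),g(396,281)],.014)
p('pusher',g(675,312),.072)
p('knob',g(128,255),.08)
p('panelcorners',[g(45,215),g(148,195),g(165,315),g(60,330)],.045)
for n,q,z in [('sol',(255,86),.07),('jar',(331,42),.05),('dish',(197,133),.018),('blk',(499,54),.02)]: p(n,g(*q),z)
f2=270/754
g2=lambda u,v:(np.array([u,v])*f2+[165,95])
p('scene w0',g2(390,346),.04,S);p('scene w1',g2(266,263),.04,S);p('scene pusher',g2(183,35),.072,S)
p('scene pusher foot',g2(184,72),.01,S)
p('scene knob',g2(595,427),.08,S)
print(pose())
E
```

```text
w0 [[0.546, 0.136, 0.04]]
w1 [[0.567, -0.027, 0.04]]
m1 [[0.614, -0.091, 0.008]]
m2 [[0.629, -0.267, 0.008]]
stage [[0.635, 0.164, 0.0], [0.484, 0.144, 0.0], [0.542, -0.329, 0.0], [0.693, -0.31, 0.0]]
tray [[0.461, 0.193, 0.014], [0.365, 0.194, 0.014], [0.363, -0.001, 0.014], [0.46, -0.004, 0.014]]
pusher [[0.411, -0.362, 0.072]]
knob [[0.501, 0.338, 0.08]]
panelcorners [[0.558, 0.455, 0.045], [0.581, 0.319, 0.045], [0.423, 0.299, 0.045], [0.407, 0.436, 0.045]]
sol [[0.718, 0.173, 0.07]]
jar [[0.778, 0.074, 0.05]]
dish [[0.665, 0.259, 0.018]]
blk [[0.762, -0.15, 0.02]]
scene w0 [[0.547, 0.135, 0.04]]
scene w1 [[0.568, -0.029, 0.04]]
scene pusher [[0.415, -0.355, 0.072]]
scene pusher foot [[0.417, -0.356, 0.01]]
scene knob [[0.494, 0.337, 0.08]]
[[ 2.65507574e-01 -9.64108752e-01 -2.06310965e-04  1.65887676e-01]
 [-9.64107669e-01 -2.65507587e-01  1.45707434e-03 -6.02106586e-01]
 [-1.45955525e-03 -1.87958288e-04 -9.99998917e-01  2.21704491e-01]
 [ 0.00000000e+00  0.00000000e+00  0.00000000e+00  1.00000000e+00]]
```

```bash
python3 -c "
from h import *
go(.53,-.08,.26,-1.445)"
```

```text
shift [-0.4067 -0.4897 -0.0376] turn 0.143 | now [ 0.1659 -0.6021  0.2217] yaw -1.3021
```

Call:
{"api": "apply_moves", "payload": {
  "commands": [
    [-0.4067, -0.4897, -0.0376, 0.143, 0],
    [-0.4067, -0.4897, -0.0376, 0.143, 0],
    [-0.4067, -0.4897, -0.0376, 0.143, 0],
    [-0.4067, -0.4897, -0.0376, 0.143, 0],
    [-0.4067, -0.4897, -0.0376, 0.143, 0]
  ]
}}

```text
time_s: 0.78
eef_pos: [0.3451, -0.3448, 0.2409]
tcp_rot: [-3.141, -0.0, -1.445]
wrist_force: [0.7, 0.9, 0.4]
opening: 0.087
```

```bash
python3 -c "
from h import *
go(.53,-.08,.26,-1.445)"
```

```text
shift [-0.2396 -0.2165 -0.019 ] turn -0.0 | now [ 0.3451 -0.3448  0.2409] yaw -1.4454
```

Call:
{"api": "apply_moves", "payload": {
  "commands": [
    [-0.2396, -0.2165, -0.019, 0, 0],
    [-0.2396, -0.2165, -0.019, 0, 0],
    [-0.2396, -0.2165, -0.019, 0, 0],
    [-0.2396, -0.2165, -0.019, 0, 0],
    [-0.2396, -0.2165, -0.019, 0, 0]
  ]
}}

```text
time_s: 1.4
eef_pos: [0.5236, -0.0889, 0.2594]
tcp_rot: [-3.141, -0.0, -1.445]
wrist_force: [0.4, -0.4, -0.2]
opening: 0.0869
```

Call:
{"api": "apply_moves", "payload": {
  "commands": [
    [0, 0, 0, 0, 0],
    [0, 0, 0, 0, 0],
    [0, 0, 0, 0, 0]
  ]
}}

```text
time_s: 1.78
eef_pos: [0.5221, -0.0921, 0.259]
tcp_rot: [3.141, -0.0, -1.447]
wrist_force: [0.6, 1.2, -0.1]
opening: 0.0869
```

```bash
python3 -c "
from h import *
go(.53,-.08,.26,-1.445)
im,C=wshot('pics/w1.png')
"
```

```text
shift [-0.011  -0.0093 -0.001 ] turn -0.002 | now [ 0.5221 -0.0921  0.259 ] yaw -1.4469
```

View pics/w1.png

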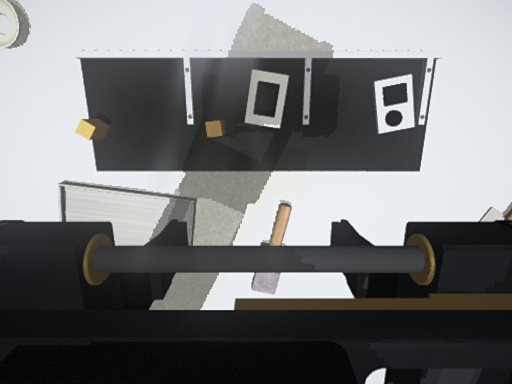

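```bash
python3 - <<'E'
import cv2
i=cv2.imread("pics/w1.png")
cv2.imwrite("pics/w1a.png",cv2.resize(i[40:180,60:260],(800,560),interpolation=cv2.INTER_CUBIC))
cv2.imwrite("pics/w1b.png",cv2.resize(i[40:180,250:450],(800,560),interpolation=cv2.INTER_CUBIC))
E
```

```text
(no output)
```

View pics/w1a.png

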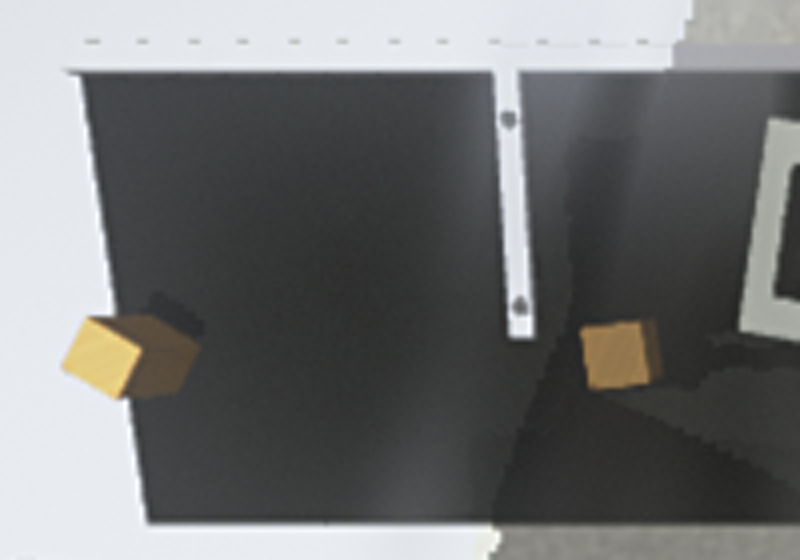

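View pics/w1b.png

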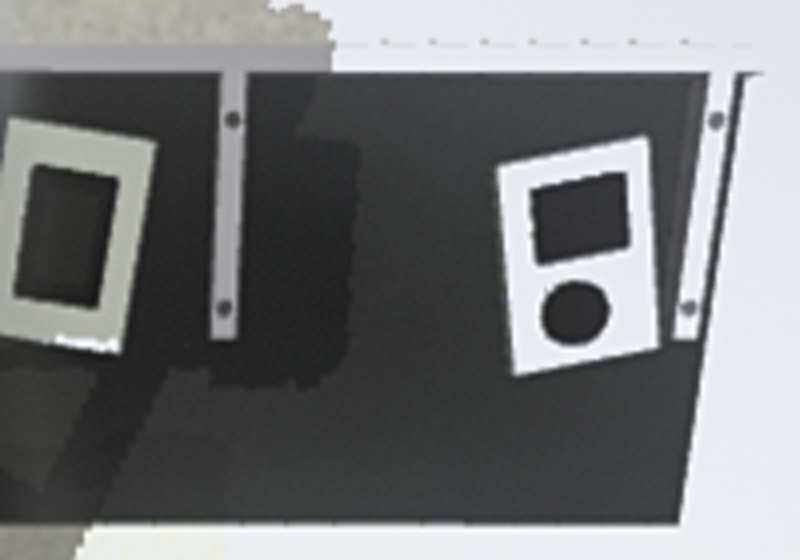

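```bash
cat >> h.py <<'E'
def corners_of(fn): return cam('wrist',np.load(fn[:-4]+'.npy'))
E
python3 - <<'E'
from h import *
C=corners_of('pics/w1.png')
a=lambda *q:[(60+u/4-.4,40+v/4-.4) for u,v in q]
b=lambda *q:[(250+u/4-.4,40+v/4-.4) for u,v in q]
nl=ray(C,a((147,522)),0)[0];nr=ray(C,b((680,523)),0)[0]
print('near',nl,nr,np.linalg.norm(nl-nr))
yv=(nl-nr)/np.linalg.norm(nl-nr);th=np.arctan2(-yv[0],yv[1]);xv=np.array([np.cos(th),np.sin(th),0])
o=(nl+nr)/2+xv*.0775;print('theta',th,'origin',o)
def st(X):return np.c_[(X-o)@xv,(X-o)@yv]
print('far edge z0',st(ray(C,a((82,72))+b((740,72)),0)),'z12',st(ray(C,a((82,72))+b((740,72)),.012)))
print('side fence0 top inner far/near',st(ray(C,a((492,75),(508,338)),.012)), 'right',st(ray(C,a((518,75),(535,338)),.012)))
print('side1 L',st(ray(C,b((220,75),(210,338)),.012)),'side2 L',st(ray(C,b((710,75),(673,338)),.012)))
w0=ray(C,a((88,317),(142,350),(122,399),(62,367)),.04);w1=ray(C,a((581,327),(642,321),(650,384),(590,389)),.04)
for n,w in(('w0',w0),('w1',w1)):
    c=w.mean(0);e=w-np.roll(w,1,0);print(n,c,np.linalg.norm(e,axis=1),np.degrees(np.arctan2(e[:,1],e[:,0])))
m1=ray(C,b((8,117),(157,141),(120,354)),.008);m2=ray(C,b((497,164),(645,135),(660,347),(514,376)),.008)
c1=(m1[0]+m1[2])/2
print('m1',st(m1),np.linalg.norm(np.diff(m1,axis=0),axis=1),'c',c1,st(c1[None]))
print('m2',st(m2),np.linalg.norm(np.diff(m2,axis=0),axis=1),'c',m2.mean(0),st(m2.mean(0)[None]))
E
```

```text
near [0.48675406 0.14701912 0.        ] [ 0.54561582 -0.32934568  0.        ] 0.4799876332659092
theta 0.12294127936531243 origin [ 0.59309999 -0.08165931  0.        ]
far edge z0 [[ 0.07609358  0.23963433]
 [ 0.07633784 -0.2378944 ]] z12 [[ 0.07389915  0.23275859]
 [ 0.07413644 -0.23114769]]
side fence0 top inner far/near [[ 0.07306493  0.0986053 ]
 [-0.01067443  0.0987251 ]] right [[ 0.0730693   0.0900911 ]
 [-0.0106682   0.08937651]]
side1 L [[ 0.07314691 -0.06115571]
 [-0.01056797 -0.06119582]] side2 L [[ 0.07322918 -0.22147794]
 [-0.01046134 -0.22136942]]
w0 [0.54930738 0.13797256 0.04      ] [0.01914513 0.01890231 0.01794241 0.02065232] [ -27.7670949  -116.04786321  157.59160583   67.36733608]
w1 [ 0.57071165 -0.02665844  0.04      ] [0.01971356 0.01977776 0.01997305 0.01968429] [  12.86946848  -77.49294047 -167.40831869  101.75064835]
m1 [[ 0.06095412  0.00840496]
 [ 0.05351949 -0.04148257]
 [-0.01614111 -0.03043609]] [0.05043847 0.07053101] c [ 0.61668823 -0.08984399  0.008     ] [[ 0.0224065  -0.01101557]]
m2 [[ 0.04636294 -0.15613336]
 [ 0.05548103 -0.20469252]
 [-0.01362214 -0.21941273]
 [-0.02361135 -0.16939138]] [0.04940782 0.07065361 0.05100901] c [ 0.63211281 -0.26567148  0.008     ] [[ 0.01615262 -0.1874075 ]]
```

```bash
python3 -c "
from h import *
go(.571,-.027,.10,.218)"
```

```text
shift [-0.0587 -0.0565  0.1591] turn -1.665 | now [ 0.5222 -0.0922  0.2591] yaw -1.4473
```

Call:
{"api": "apply_moves", "payload": {
  "commands": [
    [-0.0587, -0.0565, 0.04, -0.833, 80],
    [-0.0587, -0.0565, 0.08, -0.833, 80],
    [-0.0587, -0.0565, 0.12, -0.833, 80],
    [-0.0587, -0.0565, 0.159, -0.833, 80],
    [-0.0587, -0.0565, 0.159, -0.833, 80]
  ]
}}

```text
time_s: 2.45
eef_pos: [0.568, -0.0263, 0.0959]
tcp_rot: [3.138, 0.007, -0.61]
wrist_force: [0.8, -0.1, 0.5]
opening: 0.0599
```

Call:
{"api": "apply_moves", "payload": {
  "commands": [
    [0, 0, 0, -0.832, 80],
    [0, 0, 0, -0.832, 80],
    [0, 0, 0, -0.832, 80],
    [0, 0, 0, -0.832, 80],
    [0, 0, 0, -0.832, 80]
  ]
}}

```text
time_s: 3.08
eef_pos: [0.5713, -0.0271, 0.1004]
tcp_rot: [3.141, 0.0, 0.221]
wrist_force: [-0.5, 0.6, -0.4]
opening: 0.0599
```

```bash
python3 -c "
from h import *
go(.571,-.027,.011,.218);print(bot.state()['opening'])"
```

```text
shift [-0.0002 -0.0002  0.0894] turn 0.003 | now [ 0.5713 -0.0271  0.1004] yaw 0.2214
0.059912475947432986
```

Call:
{"api": "apply_moves", "payload": {
  "commands": [
    [0, 0, 0.05, 0, 80],
    [0, 0, 0.089, 0, 80],
    [0, 0, 0.089, 0, 80],
    [0, 0, 0.089, 0, 255],
    [0, 0, 0.089, 0, 255]
  ]
}}

```text
time_s: 3.7
eef_pos: [0.5735, -0.0262, 0.0137]
tcp_rot: [3.14, -0.004, 0.219]
wrist_force: [0.4, 0.3, 0.1]
opening: 0.0469
```

Call:
{"api": "apply_moves", "payload": {
  "commands": [
    [0, 0, 0, 0, 255],
    [0, 0, 0, 0, 255],
    [0, 0, 0, 0, 255]
  ]
}}

```text
time_s: 4.08
eef_pos: [0.5715, -0.0254, 0.0117]
tcp_rot: [3.141, 0.0, 0.22]
wrist_force: [-1.5, -0.7, 2.3]
opening: 0.0198
```

```bash
python3 -c "
from h import *
go(.412,.03,.10,0.0)"
```

```text
shift [-0.1436 -0.0889 -0.0883] turn 0.22 | now [ 0.5715 -0.0254  0.0117] yaw 0.2202
```

Call:
{"api": "apply_moves", "payload": {
  "commands": [
    [0, 0, -0.06, 0, 255],
    [-0.03, -0.02, -0.09, 0.22, 255],
    [-0.1436, -0.0889, -0.09, 0.22, 255],
    [-0.1436, -0.0889, -0.09, 0.22, 255],
    [-0.1436, -0.0889, -0.09, 0.22, 255]
  ]
}}

```text
time_s: 4.7
eef_pos: [0.4067, 0.0314, 0.0992]
tcp_rot: [-3.141, 0.005, 0.002]
wrist_force: [0.3, 0.4, -0.5]
opening: 0.0198
```

Call:
{"api": "apply_moves", "payload": {
  "commands": [
    [0, 0, 0, 0, 255],
    [0, 0, 0, 0, 255]
  ]
}}

```text
time_s: 4.95
eef_pos: [0.4138, 0.0296, 0.1021]
tcp_rot: [3.141, -0.002, -0.0]
wrist_force: [0.7, -0.4, -0.8]
opening: 0.0199
```

```bash
python3 -c "
from h import *
go(.412,.03,.0165,0.0);print(bot.state()['opening'])
im,C=wshot('pics/w2.png')"
```

```text
shift [-0.0019 -0.0005  0.0856] turn -0.0 | now [0.4138 0.0296 0.1021] yaw -0.0002
0.019908281628742558
```

View pics/w2.png

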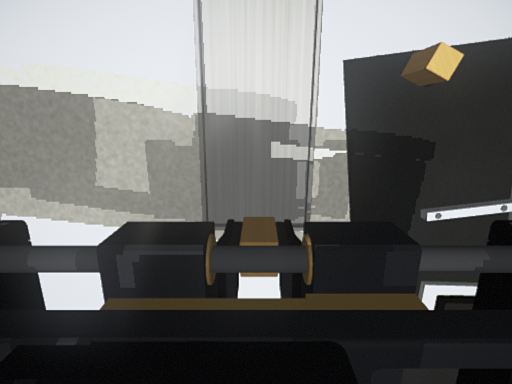

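```bash
python3 -c "
from h import *
C=corners_of('pics/w2.png')
print(ray(C,[(203,215),(307,215),(258,226),(195,5),(323,5),(313,80)],.014).round(4))
print(proj(C,[[.41,-.003,.014],[.412,.03,.004],[.412,.193,.014]]))"
```

```text
[[0.3635 0.0131 0.014 ]
 [0.459  0.0129 0.014 ]
 [0.414  0.0022 0.014 ]
 [0.3659 0.183  0.014 ]
 [0.464  0.183  0.014 ]
 [0.459  0.1291 0.014 ]]
[[253.74024189 231.22973569]
 [255.84763481 194.28797967]
 [255.10990539 -10.01491638]]
```

Call:
{"api": "apply_moves", "payload": {
  "commands": [
    [-0.0015, 0, 0.05, 0, 255],
    [-0.0015, 0, 0.085, 0, 255],
    [-0.0015, 0, 0.085, 0, 255],
    [-0.0015, 0, 0.086, 0, 255],
    [-0.0015, 0, 0.086, 0, 110]
  ]
}}

```text
time_s: 5.62
eef_pos: [0.4114, 0.0298, 0.0161]
tcp_rot: [3.141, -0.001, -0.0]
wrist_force: [-0.1, -0.2, -0.1]
opening: 0.0243
```

Call:
{"api": "apply_moves", "payload": {
  "commands": [
    [0, 0, 0, 0, 110],
    [0, 0, 0, 0, 110],
    [0, 0, -0.04, 0, 110],
    [0, 0, -0.084, 0, 80],
    [0, 0, -0.084, 0, 80]
  ]
}}

```text
time_s: 6.25
eef_pos: [0.4138, 0.0296, 0.1033]
tcp_rot: [3.141, -0.008, 0.0]
wrist_force: [0.0, 0.3, 0.4]
opening: 0.058
```

```bash
python3 -c "
from h import *
go(.549,.138,.10,-.42);print(bot.state()['opening'])"
```

```text
shift [ 0.1352 -0.1083  0.0043] turn 0.42 | now [0.4138 0.0296 0.1033] yaw 0.0002
0.05801851173353002
```

Call:
{"api": "apply_moves", "payload": {
  "commands": [
    [0.1352, -0.1083, 0, 0.42, 80],
    [0.1352, -0.1083, 0, 0.42, 80],
    [0.1352, -0.1083, 0, 0.42, 80],
    [0.1352, -0.1083, 0, 0.42, 80],
    [0.1352, -0.1083, 0, 0.42, 80]
  ]
}}

```text
time_s: 6.88
eef_pos: [0.5445, 0.1381, 0.0979]
tcp_rot: [3.14, 0.002, -0.419]
wrist_force: [-0.1, 0.4, 0.2]
opening: 0.0595
```

```bash
python3 -c "
from h import *
go(.549,.138,.011,-.42)"
```

```text
shift [ 0.0044 -0.0019  0.0869] turn 0.001 | now [0.5445 0.1381 0.0979] yaw -0.4191
```

Call:
{"api": "apply_moves", "payload": {
  "commands": [
    [0, 0, 0.05, 0, 80],
    [0, 0, 0.088, 0, 80],
    [0, 0, 0.088, 0, 80],
    [0, 0, 0.088, 0, 80]
  ]
}}

```text
time_s: 7.38
eef_pos: [0.5463, 0.1379, 0.0128]
tcp_rot: [-3.141, -0.001, -0.421]
wrist_force: [-0.8, 0.8, -1.0]
opening: 0.0595
```

```bash
python3 -c "
from h import *
go(.549,.138,.011,-.42)"
```

```text
shift [ 0.0024 -0.0012  0.0018] turn -0.001 | now [0.5463 0.1379 0.0128] yaw -0.4206
```

Call:
{"api": "apply_moves", "payload": {
  "commands": [
    [0.0024, -0.001, 0.001, 0, 80],
    [0.0024, -0.001, 0.001, 0, 255],
    [0.0024, -0.001, 0.001, 0, 255],
    [0.0024, -0.001, 0.001, 0, 255],
    [0.0024, -0.001, 0.001, 0, 255]
  ]
}}

```text
time_s: 8.0
eef_pos: [0.5482, 0.1382, 0.0103]
tcp_rot: [3.142, 0.0, -0.42]
wrist_force: [-0.6, 0.1, -0.9]
opening: 0.0278
```

Call:
{"api": "apply_moves", "payload": {
  "commands": [
    [0, 0, 0, 0, 255],
    [0, 0, -0.03, 0, 255],
    [0, 0, -0.088, 0, 255],
    [0, 0, -0.088, 0, 255]
  ]
}}

```text
time_s: 8.5
eef_pos: [0.5524, 0.1387, 0.1037]
tcp_rot: [-3.137, -0.009, -0.42]
wrist_force: [0.0, 0.5, -1.9]
opening: 0.0198
```

```bash
python3 -c "
from h import *
go(.413,.160,.10,0)"
```

```text
shift [-0.136   0.0374  0.0023] turn -0.42 | now [0.5524 0.1387 0.1037] yaw -0.42
```

Call:
{"api": "apply_moves", "payload": {
  "commands": [
    [-0.133, 0.0354, 0, -0.42, 255],
    [-0.133, 0.0354, 0, -0.42, 255],
    [-0.133, 0.0354, 0, -0.42, 255],
    [-0.133, 0.0354, 0, -0.42, 255],
    [-0.133, 0.0354, 0, -0.42, 255]
  ]
}}

```text
time_s: 9.12
eef_pos: [0.4141, 0.1601, 0.0988]
tcp_rot: [-3.141, -0.002, -0.002]
wrist_force: [-0.2, -0.3, -1.0]
opening: 0.02
```

Call:
{"api": "apply_moves", "payload": {
  "commands": [
    [0, 0, 0.05, 0, 255],
    [0, 0, 0.08, 0, 255],
    [0, 0, 0.08, 0, 255],
    [0, 0, 0.08, 0, 255]
  ]
}}

```text
time_s: 9.62
eef_pos: [0.4137, 0.16, 0.0192]
tcp_rot: [-3.141, -0.001, -0.001]
wrist_force: [0.1, -0.3, -1.4]
opening: 0.0196
```

```bash
python3 -c "
from h import *
go(.413,.160,.0158,0);print(bot.state()['opening'],bot.state()['wrist_force'])"
```

```text
shift [-0.0007  0.      0.0034] turn -0.001 | now [0.4137 0.16   0.0192] yaw -0.001
0.019642249453794936 [ 0.0636388  -0.32267826 -1.43434216]
```

Call:
{"api": "apply_moves", "payload": {
  "commands": [
    [0, 0, 0.0035, 0, 255],
    [0, 0, 0.0035, 0, 255],
    [0, 0, 0.0035, 0, 110],
    [0, 0, 0.0035, 0, 110],
    [0, 0, 0.0035, 0, 110]
  ]
}}

```text
time_s: 10.25
eef_pos: [0.4126, 0.1601, 0.015]
tcp_rot: [-3.142, -0.0, 0.0]
wrist_force: [-0.4, 0.4, 0.8]
opening: 0.042
```

Call:
{"api": "apply_moves", "payload": {
  "commands": [
    [0, 0, -0.05, 0, 110],
    [0, 0, -0.1, 0, 80],
    [0, 0, -0.15, 0, 80],
    [0, 0, -0.15, 0, 80]
  ]
}}

```text
time_s: 10.75
eef_pos: [0.4158, 0.1608, 0.1697]
tcp_rot: [-3.14, -0.009, 0.0]
wrist_force: [0.7, 1.0, 0.2]
opening: 0.059
```

```bash
python3 -c "
from h import *
im=bot.snapshot('top')[:,:,::-1];cv2.imwrite('pics/t1.png',cv2.resize(im[115:250,105:385],(800,386),interpolation=cv2.INTER_CUBIC))
im=bot.snapshot('scene')[:,:,::-1];cv2.imwrite('pics/s1.png',cv2.resize(im[95:310,165:435],(754,600),interpolation=cv2.INTER_CUBIC))
go(.40,-.34,.2,-1.0)"
```

```text
shift [-0.0126  0.5001 -0.035 ] turn 1.0 | now [0.4127 0.1602 0.1652] yaw 0.0001
```

View pics/s1.png

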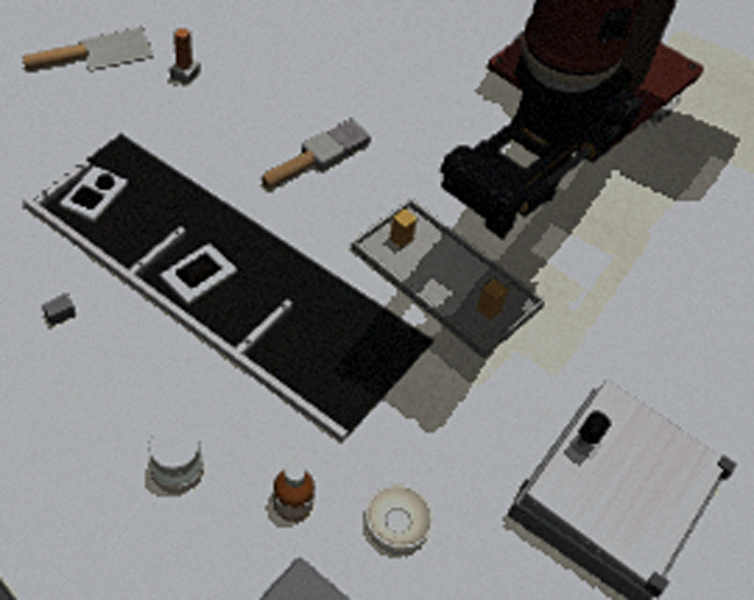

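View pics/t1.png

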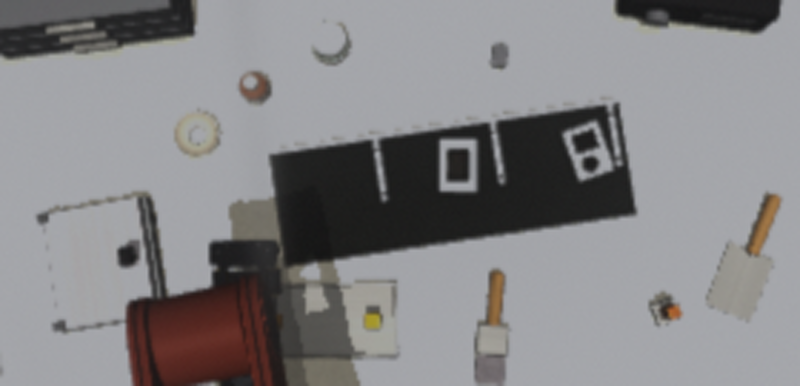

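```bash
python3 -c "
from h import *
go(.365,-.365,.2,-1.448)"
```

```text
shift [-0.0476  0.5251 -0.035 ] turn 1.448 | now [0.4127 0.1602 0.1652] yaw 0.0001
```

Call:
{"api": "apply_moves", "payload": {
  "commands": [
    [0, 0.06, -0.01, 0.15, 80],
    [0, 0.12, -0.02, 0.3, 80],
    [0, 0.18, -0.03, 0.45, 80],
    [-0.01, 0.24, -0.035, 0.6, 80],
    [-0.02, 0.29, -0.035, 0.75, 80]
  ]
}}

```text
time_s: 11.48
eef_pos: [0.3912, -0.1316, 0.1984]
tcp_rot: [3.141, 0.002, -0.756]
wrist_force: [1.0, 0.3, -0.8]
opening: 0.06
```

```bash
python3 -c "
from h import *
go(.365,-.365,.2,-1.448)"
```

```text
shift [ 0.1411  0.1878 -0.0018] turn 0.692 | now [ 0.3912 -0.1316  0.1984] yaw -0.7557
```

Call:
{"api": "apply_moves", "payload": {
  "commands": [
    [0.1411, 0.1878, 0, 0.692, 80],
    [0.1411, 0.1878, 0, 0.692, 80],
    [0.1411, 0.1878, 0, 0.692, 80],
    [0.1411, 0.1878, 0, 0.692, 80],
    [0.1411, 0.1878, 0, 0.692, 80]
  ]
}}

```text
time_s: 12.1
eef_pos: [0.366, -0.3653, 0.1973]
tcp_rot: [3.139, 0.003, -1.447]
wrist_force: [-1.0, 0.2, -0.3]
opening: 0.0596
```

Call:
{"api": "apply_moves", "payload": {
  "commands": [
    [0, 0, 0, 0, 80],
    [0, 0, 0, 0, 80]
  ]
}}

```text
time_s: 12.35
eef_pos: [0.3677, -0.3619, 0.199]
tcp_rot: [3.141, 0.002, -1.44]
wrist_force: [0.2, -0.3, -0.3]
opening: 0.0597
```

```bash
python3 -c "
from h import *
im,C=wshot('pics/w3.png')
cv2.imwrite('pics/w3z.png',cv2.resize(im[60:210,160:360],(800,600),interpolation=cv2.INTER_CUBIC))
go()"
```

```text
shift [0. 0. 0.] turn 0 | now [ 0.3679 -0.3621  0.1994] yaw -1.4398
```

View pics/w3z.png

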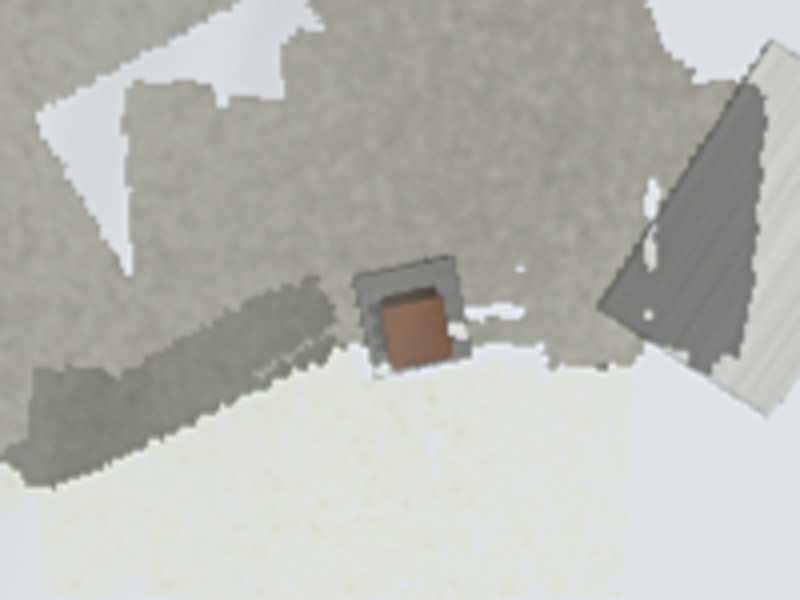

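```bash
python3 -c "
from h import *
C=corners_of('pics/w3.png')
for q,z in(([(380,303),(440,292),(452,356),(392,370)],.072),([(352,276),(455,257),(470,356),(372,377)],.018)):
    w=ray(C,[(160+u/4-.4,60+v/4-.4) for u,v in q],z);e=w-np.roll(w,1,0)
    print(w.mean(0),np.linalg.norm(e,axis=1),np.degrees(np.arctan2(e[:,1],e[:,0])))
"
```

```text
[ 0.41438511 -0.36008792  0.072     ] [0.01675028 0.01502513 0.01597547 0.01539165] [  17.61595913  -72.30906741 -161.14367037  110.58866146]
[ 0.41368485 -0.35983604  0.018     ] [0.02992154 0.03041899 0.02894373 0.02975147] [  18.40211144  -72.32154147 -162.9266249   109.56038443]
```

```bash
python3 -c "
from h import *
go(.414,-.360,.024,-1.257)"
```

```text
shift [ 0.0041 -0.046   0.1754] turn -0.183 | now [ 0.3679 -0.3621  0.1994] yaw -1.4398
```

Call:
{"api": "apply_moves", "payload": {
  "commands": [
    [0.0041, -0.046, 0.03, -0.183, 80],
    [0.0041, -0.046, 0.08, -0.183, 80],
    [0.0041, -0.046, 0.08, -0.183, 80],
    [0.0041, -0.046, 0.08, -0.183, 80]
  ]
}}

```text
time_s: 12.9
eef_pos: [0.4143, -0.3617, 0.1214]
tcp_rot: [-3.141, -0.001, -1.258]
wrist_force: [0.4, 0.1, 0.4]
opening: 0.0598
```

```bash
python3 -c "
from h import *
go(.414,-.360,.024,-1.257)"
```

```text
shift [-0.0018 -0.0002  0.0974] turn -0.001 | now [ 0.4143 -0.3617  0.1214] yaw -1.2583
```

Call:
{"api": "apply_moves", "payload": {
  "commands": [
    [-0.0015, 0, 0.05, 0, 80],
    [-0.0015, 0, 0.096, 0, 80],
    [-0.0015, 0, 0.096, 0, 80],
    [-0.0015, 0, 0.096, 0, 255],
    [-0.0015, 0, 0.096, 0, 255]
  ]
}}

```text
time_s: 13.52
eef_pos: [0.4151, -0.3623, 0.0271]
tcp_rot: [-3.139, -0.005, -1.259]
wrist_force: [0.4, -0.8, 0.2]
opening: 0.0471
```

Call:
{"api": "apply_moves", "payload": {
  "commands": [
    [0, 0, 0, 0, 255],
    [0, 0, 0, 0, 255],
    [0, 0, 0, 0, 255]
  ]
}}

```text
time_s: 13.9
eef_pos: [0.4134, -0.3603, 0.0241]
tcp_rot: [-3.141, -0.0, -1.259]
wrist_force: [0.6, 0.7, -0.0]
opening: 0.0178
```

```bash
python3 -c "
from h import *
print(bot.state()['eef_pos'],bot.state()['wrist_force']);go(.5,-.25,.13,-1.448)"
```

```text
[ 0.41343869 -0.36030689  0.02407346] [ 0.61492923  0.71068653 -0.04137692]
shift [-0.0784 -0.1162 -0.1059] turn 0.189 | now [ 0.4134 -0.3603  0.0241] yaw -1.259
```

```bash
cat >> h.py <<'E'
O=np.array([.5931,-.0817,0]);TH=.123
XV=np.array([np.cos(TH),np.sin(TH),0]);YV=np.array([-np.sin(TH),np.cos(TH),0])
def sg(sx,sy,z,yaw=TH-np.pi/2):
    w=O+XV*sx+YV*sy;go(w[0],w[1],z,yaw)
    s=bot.state();d=s['eef_pos']-O;print('stage now',np.round([d@XV,d@YV],4),'F(stage)',np.round([s['wrist_force']@XV,s['wrist_force']@YV,s['wrist_force'][2]],2),'open',round(s['opening'],4),'t',s['time_s'])
E
python3 -c "
from h import *
sg(-.06,-.19,.07)"
```

```text
shift [-0.0347 -0.1619 -0.0459] turn 0.189 | now [ 0.4134 -0.3603  0.0241] yaw -1.259
stage now [-0.2125 -0.2545] F(stage) [ 0.7   0.63 -0.04] open 0.0178 t 13.9
```

Call:
{"api": "apply_moves", "payload": {
  "commands": [
    [0, 0, 0, 0, 255],
    [0, 0, -0.02, 0, 255],
    [0, 0, -0.046, 0, 255],
    [0, 0, -0.046, 0, 255],
    [0, 0, -0.046, 0, 255]
  ]
}}

```text
time_s: 14.52
eef_pos: [0.4129, -0.3597, 0.0687]
tcp_rot: [3.141, 0.001, -1.259]
wrist_force: [-0.4, 0.3, -2.0]
opening: 0.0159
```

```bash
python3 -c "
from h import *
sg(-.06,-.19,.07)
im=bot.snapshot('scene')[:,:,::-1];cv2.imwrite('pics/s2.png',cv2.resize(im[65:235,165:375],(740,600),interpolation=cv2.INTER_CUBIC))"
```

```text
shift [-0.0339 -0.1622 -0.0013] turn 0.189 | now [ 0.4129 -0.3597  0.0687] yaw -1.259
stage now [-0.213  -0.2538] F(stage) [-0.32  0.32 -1.97] open 0.0159 t 14.525
```

View pics/s2.png

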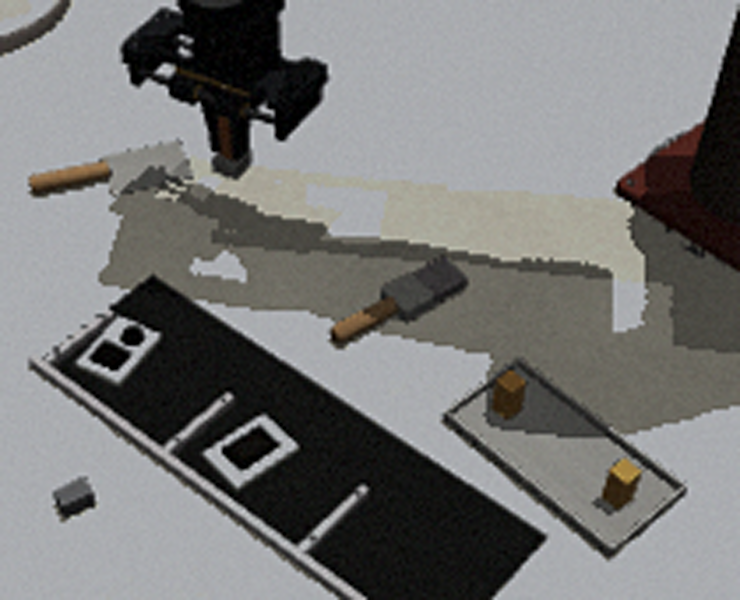

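Pusher held (opening 15.9 mm, upright in the picture near (232,160)). Move to the start of the right bay.

Call:
{"api": "apply_moves", "payload": {
  "commands": [
    [-0.034, -0.162, 0, 0.189, 255],
    [-0.034, -0.162, 0, 0.189, 255],
    [-0.034, -0.162, 0, 0.189, 255],
    [-0.034, -0.162, 0, 0.189, 255],
    [-0.034, -0.162, 0, 0.189, 255]
  ]
}}

```text
time_s: 15.2
eef_pos: [0.5559, -0.2776, 0.0682]
tcp_rot: [3.139, 0.002, -1.447]
wrist_force: [0.5, -0.7, -1.0]
opening: 0.0158
```

```bash
python3 -c "
from h import *
im,C=wshot('pics/w4.png')
sg(-.06,-.19,.028)"
```

```text
shift [-0.0003 -0.0013  0.0405] turn -0.001 | now [ 0.5557 -0.2781  0.0685] yaw -1.4483
stage now [-0.0612 -0.1904] F(stage) [-0.15 -0.4  -1.26] open 0.0159 t 15.25
```

View pics/w4.png

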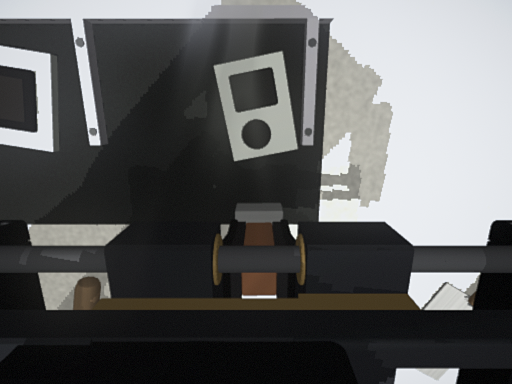

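Call:
{"api": "apply_moves", "payload": {
  "commands": [
    [0, 0, 0.02, 0, 255],
    [0, 0, 0.0405, 0, 255],
    [0, 0, 0.0405, 0, 255],
    [0, 0, 0.0405, 0, 255]
  ]
}}

```text
time_s: 15.75
eef_pos: [0.5568, -0.2782, 0.0289]
tcp_rot: [3.141, 0.001, -1.448]
wrist_force: [-0.6, 0.4, -1.1]
opening: 0.0157
```

Call:
{"api": "apply_moves", "payload": {
  "commands": [
    [0, -0.008, 0, 0, 255],
    [0, -0.016, 0, 0, 255],
    [0, -0.024, 0, 0, 255],
    [0, -0.03, 0, 0, 255],
    [0, -0.035, 0, 0, 255]
  ]
}}

```text
time_s: 16.38
eef_pos: [0.5922, -0.2737, 0.0292]
tcp_rot: [3.141, 0.0, -1.448]
wrist_force: [-1.5, -0.7, -0.7]
opening: 0.0158
```

```bash
python3 -c "
from h import *
im,C=wshot('pics/w5.png')
sg(-.01,-.19,.028)"
```

```text
shift [-0.0004 -0.0139  0.0013] turn 0.0 | now [ 0.5927 -0.2736  0.0293] yaw -1.4477
stage now [-0.0239 -0.1904] F(stage) [-0.37 -0.2  -0.64] open 0.0158 t 16.425
```

View pics/w5.png

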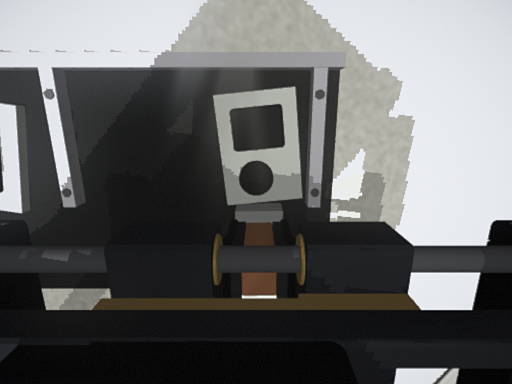

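Call:
{"api": "apply_moves", "payload": {
  "commands": [
    [0, -0.003, 0.0015, 0, 255],
    [0, -0.006, 0.0015, 0, 255],
    [0, -0.009, 0.0015, 0, 255],
    [0, -0.011, 0.0015, 0, 255],
    [0, -0.012, 0.0015, 0, 255]
  ]
}}

```text
time_s: 17.05
eef_pos: [0.6039, -0.2724, 0.0278]
tcp_rot: [-3.142, -0.0, -1.448]
wrist_force: [-0.9, 0.4, -1.0]
opening: 0.0157
```

Call:
{"api": "apply_moves", "payload": {
  "commands": [
    [0, -0.001, 0, 0, 255],
    [0, -0.001, 0, 0, 255],
    [0, -0.002, 0, 0, 255],
    [0, -0.002, 0, 0, 255]
  ]
}}

```text
time_s: 17.55
eef_pos: [0.6058, -0.2722, 0.0279]
tcp_rot: [-3.141, -0.0, -1.448]
wrist_force: [0.1, 0.9, -0.8]
opening: 0.0159
```

```bash
python3 -c "
from h import *
im,C=wshot('pics/w6.png')
sg(-.01,-.19,.028)"
```

```text
shift [-0.0006 -0.0007 -0.0001] turn -0.0 | now [ 0.6058 -0.2722  0.0279] yaw -1.448
stage now [-0.0107 -0.1906] F(stage) [-0.78 -0.64 -0.6 ] open 0.0154 t 17.6
```

View pics/w6.png

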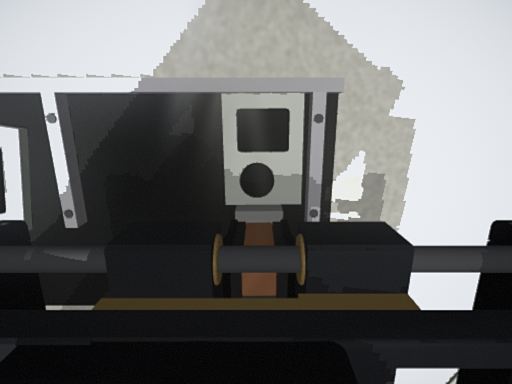

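Call:
{"api": "apply_moves", "payload": {
  "commands": [
    [0, -0.001, 0, 0, 255],
    [0, -0.001, 0, 0, 255],
    [0, -0.001, 0, 0, 255]
  ]
}}

```text
time_s: 17.98
eef_pos: [0.606, -0.2722, 0.0278]
tcp_rot: [3.14, 0.0, -1.448]
wrist_force: [-5.5, -0.7, 2.3]
opening: 0.0159
```

Call:
{"api": "apply_moves", "payload": {
  "commands": [
    [0, -0.001, 0, 0, 255],
    [0, -0.001, 0, 0, 255],
    [0, -0.001, 0, 0, 255]
  ]
}}

```text
time_s: 18.35
eef_pos: [0.6061, -0.2721, 0.0278]
tcp_rot: [3.138, 0.001, -1.448]
wrist_force: [-9.1, -0.6, 3.7]
opening: 0.0156
```

Call:
{"api": "apply_moves", "payload": {
  "commands": [
    [0, -0.001, 0, 0, 255],
    [0, -0.001, 0, 0, 255],
    [0, -0.001, 0, 0, 255]
  ]
}}

```text
time_s: 18.73
eef_pos: [0.6063, -0.2721, 0.0277]
tcp_rot: [3.136, 0.001, -1.448]
wrist_force: [-12.1, -1.0, 6.7]
opening: 0.0159
```

Call:
{"api": "apply_moves", "payload": {
  "commands": [
    [0, 0.01, 0, 0, 255],
    [0, 0.025, 0, 0, 255],
    [0, 0.038, 0, 0, 255],
    [0, 0.038, 0, 0, 255]
  ]
}}

```text
time_s: 19.23
eef_pos: [0.5699, -0.2765, 0.0277]
tcp_rot: [3.141, 0.0, -1.449]
wrist_force: [0.1, 0.6, -1.1]
opening: 0.0159
```

```bash
python3 -c "
from h import *
im,C=wshot('pics/w7.png')
sg(-.05,-.13,.028)"
```

```text
shift [-0.0607  0.0039 -0.    ] turn -0.001 | now [ 0.5707 -0.2766  0.028 ] yaw -1.4488
stage now [-0.0462 -0.1907] F(stage) [-0.04 -1.15 -1.77] open 0.0155 t 19.275
```

View pics/w7.png

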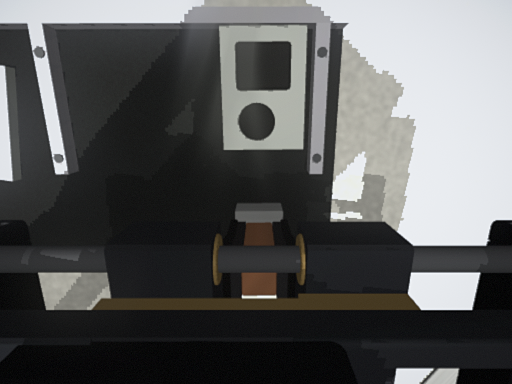

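Call:
{"api": "apply_moves", "payload": {
  "commands": [
    [-0.06, 0, 0, 0, 255],
    [-0.06, 0, 0, 0, 255],
    [-0.06, -0.04, 0, 0, 255],
    [-0.06, -0.08, 0, 0, 255],
    [-0.06, -0.08, 0, 0, 255]
  ]
}}

```text
time_s: 19.9
eef_pos: [0.6462, -0.2071, 0.0284]
tcp_rot: [-3.139, -0.001, -1.446]
wrist_force: [-0.1, 0.5, -1.3]
opening: 0.0157
```

Call:
{"api": "apply_moves", "payload": {
  "commands": [
    [0, 0, 0, 0, 255],
    [0.01, 0, 0, 0, 255],
    [0.015, 0, 0, 0, 255],
    [0.018, 0, 0, 0, 255]
  ]
}}

```text
time_s: 20.4
eef_pos: [0.645, -0.2259, 0.028]
tcp_rot: [-3.141, -0.0, -1.449]
wrist_force: [-1.0, 0.8, -1.5]
opening: 0.0159
```

```bash
python3 -c "
from h import *
im,C=wshot('pics/w8.png')
sg(.035,-.157,.028)"
```

```text
shift [ 0.0073 -0.0011  0.0001] turn -0.001 | now [ 0.6451 -0.2261  0.028 ] yaw -1.4491
stage now [ 0.0339 -0.1497] F(stage) [ 0.01 -0.22 -1.25] open 0.016 t 20.45
```

View pics/w8.png

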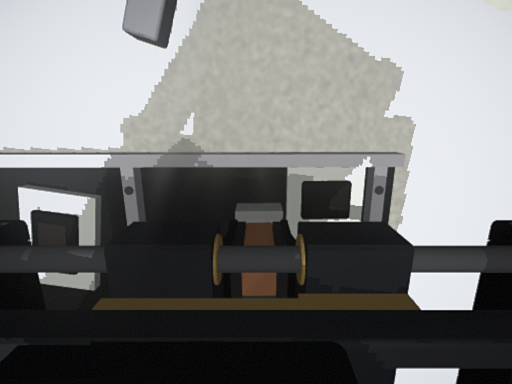

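Call:
{"api": "apply_moves", "payload": {
  "commands": [
    [0.002, 0, 0, 0, 255],
    [0.004, 0, 0, 0, 255],
    [0.006, 0, 0, 0, 255],
    [0.006, 0, 0, 0, 255]
  ]
}}

```text
time_s: 20.95
eef_pos: [0.646, -0.2309, 0.0278]
tcp_rot: [3.142, 0.0, -1.448]
wrist_force: [-0.7, 0.5, -2.3]
opening: 0.016
```

Call:
{"api": "apply_moves", "payload": {
  "commands": [
    [0.001, 0, 0, 0, 255],
    [0.002, 0, 0, 0, 255],
    [0.002, 0, 0, 0, 255]
  ]
}}

```text
time_s: 21.32
eef_pos: [0.6462, -0.233, 0.0278]
tcp_rot: [3.142, -0.0, -1.448]
wrist_force: [-0.7, 1.1, -1.2]
opening: 0.0156
```

Call:
{"api": "apply_moves", "payload": {
  "commands": [
    [0.001, 0, 0, 0, 255],
    [0.001, 0, 0, 0, 255],
    [0.001, 0, 0, 0, 255]
  ]
}}

```text
time_s: 21.7
eef_pos: [0.6464, -0.2336, 0.0278]
tcp_rot: [-3.142, 0.0, -1.448]
wrist_force: [1.5, 2.3, -1.3]
opening: 0.0159
```

```bash
python3 -c "
from h import *
sg(.035,-.157,.028)"
```

```text
shift [-0.0003 -0.0007 -0.0002] turn -0.0 | now [ 0.6464 -0.2336  0.0278] yaw -1.4479
stage now [ 0.0343 -0.1573] F(stage) [ 1.78  2.1  -1.3 ] open 0.0159 t 21.7
```

Call:
{"api": "apply_moves", "payload": {
  "commands": [
    [0.001, 0, 0, 0, 255],
    [0.001, 0, 0, 0, 255],
    [0.001, 0, 0, 0, 255]
  ]
}}

```text
time_s: 22.08
eef_pos: [0.6465, -0.2337, 0.0278]
tcp_rot: [3.141, 0.002, -1.448]
wrist_force: [-0.3, 4.8, 0.1]
opening: 0.0159
```

Call:
{"api": "apply_moves", "payload": {
  "commands": [
    [0.001, 0, 0, 0, 255],
    [0.001, 0, 0, 0, 255],
    [0.001, 0, 0, 0, 255]
  ]
}}

```text
time_s: 22.45
eef_pos: [0.6466, -0.2338, 0.0278]
tcp_rot: [3.141, 0.003, -1.448]
wrist_force: [-0.3, 8.3, 1.6]
opening: 0.0159
```

Call:
{"api": "apply_moves", "payload": {
  "commands": [
    [-0.01, 0, 0, 0, 255],
    [-0.025, 0, 0, 0, 255],
    [-0.025, 0.06, 0, 0, 255],
    [-0.025, 0.09, 0, 0, 255],
    [-0.025, 0.09, 0, 0, 255]
  ]
}}

```text
time_s: 23.08
eef_pos: [0.552, -0.2216, 0.0274]
tcp_rot: [3.14, 0.001, -1.449]
wrist_force: [0.2, 0.6, -0.9]
opening: 0.0158
```

```bash
python3 -c "
from h import *
im,C=wshot('pics/w9.png')
cv2.imwrite('pics/w9z.png',cv2.resize(im[0:180,180:420],(800,600),interpolation=cv2.INTER_CUBIC))
sg(-.06,-.195,.028)"
```

```text
shift [0.0606 0.0038 0.0001] turn -0.001 | now [ 0.5539 -0.222   0.0281] yaw -1.4487
stage now [-0.0561 -0.1344] F(stage) [ 0.04 -0.31 -1.24] open 0.0156 t 23.125
```

View pics/w9z.png

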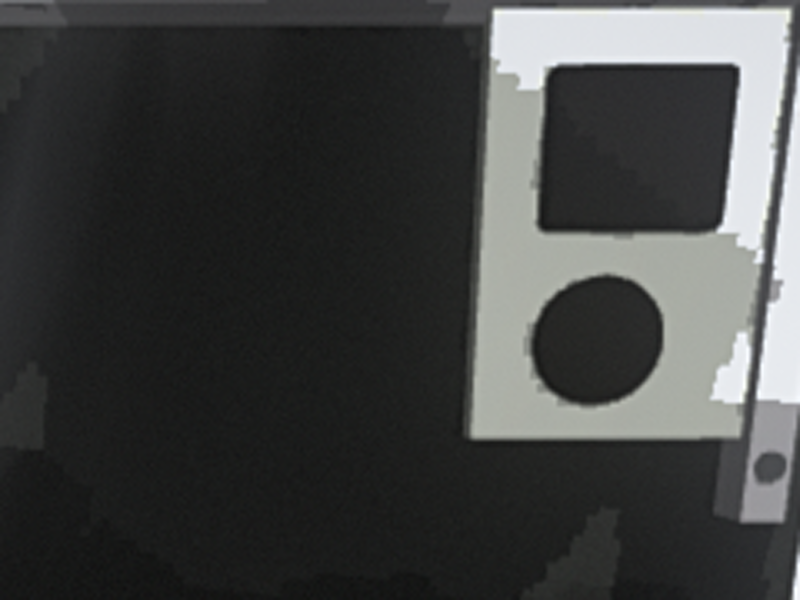

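```bash
cat >> h.py <<'E'
def stc(C,uv,z):
    X=ray(C,uv,z)-O;return np.c_[X@XV,X@YV]
E
python3 -c "
from h import *
C=corners_of('pics/w9.png')
f=.3
print(stc(C,[(180+u*f-.35,v*f-.35) for u,v in [(490,8),(792,10),(742,438),(468,438)]],.008).round(4))
print('seated: far .075 near .005, y -.172 -.222')
print(proj(C,[O+.075*XV-.222*YV,O+.075*XV-.222*YV+[0,0,.012]]))
"
```

```text
[[ 0.0743 -0.1713]
 [ 0.0739 -0.2215]
 [ 0.0043 -0.2221]
 [ 0.0044 -0.1714]]
seated: far .075 near .005, y -.172 -.222
[[411.02196041   5.79997373]
 [422.39619584  -2.48889694]]
```

Call:
{"api": "apply_moves", "payload": {
  "commands": [
    [0.03, 0, 0, 0, 255],
    [0.062, 0, 0, 0, 255],
    [0.062, -0.02, 0, 0, 255],
    [0.062, -0.04, 0, 0, 255],
    [0.062, -0.042, 0, 0, 255]
  ]
}}

```text
time_s: 23.75
eef_pos: [0.6059, -0.2784, 0.0283]
tcp_rot: [-3.14, -0.001, -1.447]
wrist_force: [-0.2, -0.2, -2.3]
opening: 0.0155
```

```bash
python3 -c "
from h import *
sg(-.0105,-.197,.028)"
```

```text
shift [ 0.0002 -0.0009  0.0003] turn 0.001 | now [ 0.6059 -0.2784  0.0283] yaw -1.4466
stage now [-0.0114 -0.1968] F(stage) [-0.26 -0.14 -2.3 ] open 0.0155 t 23.75
```

Call:
{"api": "apply_moves", "payload": {
  "commands": [
    [0, -0.001, 0, 0, 255],
    [0, -0.002, 0, 0, 255],
    [0, -0.002, 0, 0, 255]
  ]
}}

```text
time_s: 24.12
eef_pos: [0.6052, -0.2783, 0.0278]
tcp_rot: [3.141, 0.0, -1.448]
wrist_force: [-0.1, -0.5, -0.8]
opening: 0.0158
```

Call:
{"api": "apply_moves", "payload": {
  "commands": [
    [0, -0.001, 0, 0, 255],
    [0, -0.001, 0, 0, 255],
    [0, -0.001, 0, 0, 255]
  ]
}}

```text
time_s: 24.5
eef_pos: [0.6064, -0.2782, 0.0278]
tcp_rot: [3.142, 0.0, -1.448]
wrist_force: [0.2, 0.3, -1.7]
opening: 0.0158
```

Call:
{"api": "apply_moves", "payload": {
  "commands": [
    [0, -0.001, 0, 0, 255],
    [0, -0.001, 0, 0, 255],
    [0, -0.001, 0, 0, 255]
  ]
}}

```text
time_s: 24.88
eef_pos: [0.6068, -0.2781, 0.0276]
tcp_rot: [3.14, 0.0, -1.448]
wrist_force: [-4.4, -0.3, 1.3]
opening: 0.0156
```

Call:
{"api": "apply_moves", "payload": {
  "commands": [
    [0, 0.02, 0, 0, 255],
    [0, 0.05, 0, 0, 255],
    [-0.06, 0.055, 0, 0, 255],
    [-0.12, 0.055, 0, 0, 255],
    [-0.18, 0.055, 0, 0, 255]
  ]
}}

```text
time_s: 25.5
eef_pos: [0.5313, -0.1046, 0.0282]
tcp_rot: [-3.139, -0.0, -1.449]
wrist_force: [0.9, 0.3, -0.6]
opening: 0.0156
```

Call:
{"api": "apply_moves", "payload": {
  "commands": [
    [0, 0, 0, 0, 255],
    [0, 0, 0, 0, 255]
  ]
}}

```text
time_s: 25.75
eef_pos: [0.5319, -0.1061, 0.0284]
tcp_rot: [-3.14, -0.001, -1.447]
wrist_force: [-0.3, 0.1, -0.7]
opening: 0.0156
```

```bash
python3 -c "
from h import *
im,C=wshot('pics/w10.png')
sg(-.05,-.013,.028)"
```

```text
shift [-0.0045 -0.0138  0.0004] turn -0.0 | now [ 0.5319 -0.1069  0.0284] yaw -1.4481
stage now [-0.0638 -0.0175] F(stage) [-0.64 -0.41 -0.95] open 0.016 t 25.8
```

View pics/w10.png

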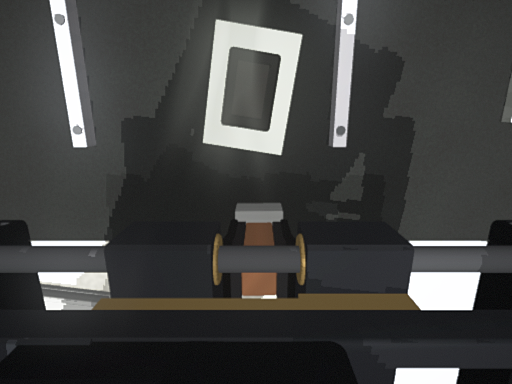

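Call:
{"api": "apply_moves", "payload": {
  "commands": [
    [-0.0045, -0.01, 0, 0, 255],
    [-0.0045, -0.02, 0, 0, 255],
    [-0.0045, -0.028, 0, 0, 255],
    [-0.0045, -0.034, 0, 0, 255],
    [-0.0045, -0.04, 0, 0, 255]
  ]
}}

```text
time_s: 26.42
eef_pos: [0.57, -0.0968, 0.0275]
tcp_rot: [3.141, 0.0, -1.448]
wrist_force: [-0.8, 0.1, -1.8]
opening: 0.0157
```

Call:
{"api": "apply_moves", "payload": {
  "commands": [
    [0, -0.004, 0, 0, 255],
    [0, -0.008, 0, 0, 255],
    [0, -0.011, 0, 0, 255],
    [0, -0.012, 0, 0, 255],
    [0, -0.012, 0, 0, 255]
  ]
}}

```text
time_s: 27.05
eef_pos: [0.582, -0.0952, 0.0279]
tcp_rot: [-3.141, -0.0, -1.448]
wrist_force: [-0.7, 0.2, -1.8]
opening: 0.0158
```

```bash
python3 -c "
from h import *
im,C=wshot('pics/w11.png')
sg(-.0105,-.013,.028)"
```

```text
shift [ 0.0009 -0.0022 -0.0001] turn -0.0 | now [ 0.582  -0.0952  0.0279] yaw -1.448
stage now [-0.0127 -0.0121] F(stage) [-0.12 -1.08 -1.05] open 0.0159 t 27.1
```

View pics/w11.png

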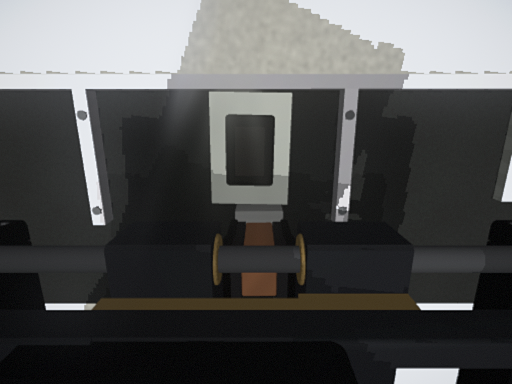

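Call:
{"api": "apply_moves", "payload": {
  "commands": [
    [0, -0.001, 0, 0, 255],
    [0, -0.002, 0, 0, 255],
    [0, -0.003, 0, 0, 255],
    [0, -0.003, 0, 0, 255]
  ]
}}

```text
time_s: 27.6
eef_pos: [0.5842, -0.0949, 0.0276]
tcp_rot: [3.14, 0.0, -1.448]
wrist_force: [-4.0, -0.9, 0.9]
opening: 0.0155
```

Call:
{"api": "apply_moves", "payload": {
  "commands": [
    [0, -0.001, 0, 0, 255],
    [0, -0.001, 0, 0, 255],
    [0, -0.001, 0, 0, 255]
  ]
}}

```text
time_s: 27.98
eef_pos: [0.5842, -0.0948, 0.0272]
tcp_rot: [3.138, 0.001, -1.448]
wrist_force: [-7.2, -1.5, 1.7]
opening: 0.0158
```

Call:
{"api": "apply_moves", "payload": {
  "commands": [
    [0, 0.02, 0, 0, 255],
    [0, 0.043, 0, 0, 255],
    [0, 0.043, 0, 0, 255],
    [-0.05, 0.043, 0, 0, 255],
    [-0.067, 0.043, 0, 0, 255]
  ]
}}

```text
time_s: 28.6
eef_pos: [0.5358, -0.0316, 0.0281]
tcp_rot: [-3.14, 0.0, -1.447]
wrist_force: [0.1, -0.5, -0.9]
opening: 0.0157
```

Call:
{"api": "apply_moves", "payload": {
  "commands": [
    [0, 0, 0, 0, 255],
    [0, 0, 0, 0, 255],
    [0, -0.04, 0, 0, 255],
    [0, -0.082, 0, 0, 255],
    [0, -0.082, 0, 0, 255]
  ]
}}

```text
time_s: 29.22
eef_pos: [0.6197, -0.0248, 0.0282]
tcp_rot: [-3.138, -0.001, -1.449]
wrist_force: [-0.4, 0.6, -1.4]
opening: 0.0155
```

```bash
python3 -c "
from h import *
im,C=wshot('pics/w12.png')
sg(.035,.003,.028)"
```

```text
shift [ 0.0507 -0.0038 -0.0004] turn -0.001 | now [ 0.6175 -0.0246  0.0276] yaw -1.4487
stage now [0.0313 0.0537] F(stage) [-0.   -0.08 -1.08] open 0.0158 t 29.275
```

View pics/w12.png

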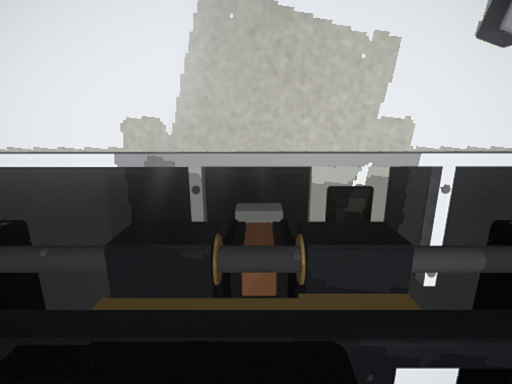

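Call:
{"api": "apply_moves", "payload": {
  "commands": [
    [0.01, -0.003, 0, 0, 255],
    [0.02, -0.003, 0, 0, 255],
    [0.026, -0.003, 0, 0, 255],
    [0.032, -0.003, 0, 0, 255],
    [0.038, -0.003, 0, 0, 255]
  ]
}}

```text
time_s: 29.9
eef_pos: [0.6237, -0.061, 0.0278]
tcp_rot: [3.141, 0.0, -1.448]
wrist_force: [-1.0, 1.9, -1.0]
opening: 0.0155
```

Call:
{"api": "apply_moves", "payload": {
  "commands": [
    [0.003, 0, 0, 0, 255],
    [0.006, 0, 0, 0, 255],
    [0.009, 0, 0, 0, 255],
    [0.011, 0, 0, 0, 255],
    [0.012, 0, 0, 0, 255]
  ]
}}

```text
time_s: 30.52
eef_pos: [0.6256, -0.0729, 0.0278]
tcp_rot: [-3.141, -0.0, -1.448]
wrist_force: [-0.3, 2.0, -1.4]
opening: 0.0159
```

Call:
{"api": "apply_moves", "payload": {
  "commands": [
    [0.001, 0, 0, 0, 255],
    [0.001, 0, 0, 0, 255],
    [0.001, 0, 0, 0, 255]
  ]
}}

```text
time_s: 30.9
eef_pos: [0.6259, -0.0739, 0.028]
tcp_rot: [-3.141, -0.0, -1.448]
wrist_force: [0.4, 0.0, -0.8]
opening: 0.0155
```

```bash
python3 -c "
from h import *
im,C=wshot('pics/w13.png')
sg(.035,.003,.028)"
```

```text
shift [ 0.0007 -0.0015  0.    ] turn -0.0 | now [ 0.6259 -0.0739  0.028 ] yaw -1.4479
stage now [0.0335 0.0037] F(stage) [ 0.19  0.53 -2.16] open 0.0159 t 30.95
```

View pics/w13.png

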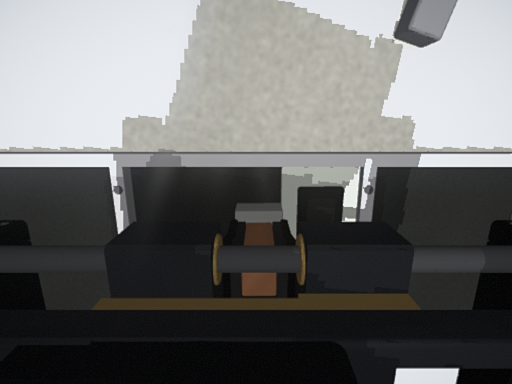

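Call:
{"api": "apply_moves", "payload": {
  "commands": [
    [0.001, 0, 0, 0, 255],
    [0.002, 0, 0, 0, 255],
    [0.002, 0, 0, 0, 255]
  ]
}}

```text
time_s: 31.32
eef_pos: [0.626, -0.075, 0.028]
tcp_rot: [-3.141, 0.001, -1.448]
wrist_force: [-0.3, 4.3, 0.3]
opening: 0.0158
```

Call:
{"api": "apply_moves", "payload": {
  "commands": [
    [0.001, 0, 0, 0, 255],
    [0.001, 0, 0, 0, 255],
    [0.001, 0, 0, 0, 255]
  ]
}}

```text
time_s: 31.7
eef_pos: [0.6261, -0.0751, 0.028]
tcp_rot: [-3.141, 0.002, -1.448]
wrist_force: [-0.9, 7.8, 1.0]
opening: 0.0156
```

Call:
{"api": "apply_moves", "payload": {
  "commands": [
    [0.001, 0, 0, 0, 255],
    [0.001, 0, 0, 0, 255],
    [0.001, 0, 0, 0, 255]
  ]
}}

```text
time_s: 32.08
eef_pos: [0.6261, -0.0752, 0.0281]
tcp_rot: [-3.141, 0.004, -1.448]
wrist_force: [0.4, 10.6, 2.7]
opening: 0.0157
```

Call:
{"api": "apply_moves", "payload": {
  "commands": [
    [-0.012, 0, 0, 0, 255],
    [-0.028, 0, 0, 0, 255],
    [-0.028, 0.05, 0, 0, 255],
    [-0.028, 0.088, 0, 0, 255],
    [-0.028, 0.088, 0, 0, 255]
  ]
}}

```text
time_s: 32.7
eef_pos: [0.5318, -0.06, 0.0266]
tcp_rot: [3.138, 0.001, -1.448]
wrist_force: [0.4, -0.0, -1.6]
opening: 0.0155
```

Call:
{"api": "apply_moves", "payload": {
  "commands": [
    [0.03, 0, 0, 0, 255],
    [0.062, 0, 0, 0, 255],
    [0.062, -0.02, 0, 0, 255],
    [0.062, -0.036, 0, 0, 255],
    [0.062, -0.038, 0, 0, 255]
  ]
}}

```text
time_s: 33.33
eef_pos: [0.5825, -0.1176, 0.0283]
tcp_rot: [-3.14, -0.001, -1.447]
wrist_force: [-0.7, 0.4, -1.2]
opening: 0.0159
```

```bash
python3 -c "
from h import *
sg(-.0105,-.037,.028)"
```

```text
shift [ 0.0027 -0.0045  0.0003] turn 0.0 | now [ 0.5825 -0.1176  0.0283] yaw -1.4474
stage now [-0.015  -0.0343] F(stage) [-0.67  0.44 -1.17] open 0.0159 t 33.325
```

Call:
{"api": "apply_moves", "payload": {
  "commands": [
    [0, -0.002, 0, 0, 255],
    [0, -0.004, 0, 0, 255],
    [0, -0.006, 0, 0, 255],
    [0, -0.006, 0, 0, 255]
  ]
}}

```text
time_s: 33.83
eef_pos: [0.5865, -0.1168, 0.0278]
tcp_rot: [3.142, -0.0, -1.448]
wrist_force: [0.4, 1.5, -1.3]
opening: 0.0159
```

Call:
{"api": "apply_moves", "payload": {
  "commands": [
    [0, -0.001, 0, 0, 255],
    [0, -0.001, 0, 0, 255],
    [0, -0.001, 0, 0, 255]
  ]
}}

```text
time_s: 34.2
eef_pos: [0.5869, -0.1167, 0.0276]
tcp_rot: [3.14, 0.0, -1.448]
wrist_force: [-5.5, -0.6, 0.1]
opening: 0.0156
```

Call:
{"api": "apply_moves", "payload": {
  "commands": [
    [0, -0.001, 0, 0, 255],
    [0, -0.001, 0, 0, 255],
    [0, -0.001, 0, 0, 255]
  ]
}}

```text
time_s: 34.58
eef_pos: [0.587, -0.1167, 0.0274]
tcp_rot: [3.138, 0.001, -1.448]
wrist_force: [-8.0, -1.1, 1.9]
opening: 0.0157
```

Call:
{"api": "apply_moves", "payload": {
  "commands": [
    [0, 0.03, 0, 0, 255],
    [0, 0.05, -0.04, 0, 255],
    [0.03, 0.05, -0.09, 0, 255],
    [0.06, 0.05, -0.12, 0, 255],
    [0.06, 0.05, -0.12, 0, 255]
  ]
}}

```text
time_s: 35.2
eef_pos: [0.5494, -0.1853, 0.152]
tcp_rot: [-3.134, -0.005, -1.45]
wrist_force: [0.8, 0.3, -1.8]
opening: 0.0156
```

Call:
{"api": "apply_moves", "payload": {
  "commands": [
    [0, 0, 0, 0, 255],
    [0, 0, 0, 0, 255]
  ]
}}

```text
time_s: 35.45
eef_pos: [0.5453, -0.1809, 0.1459]
tcp_rot: [3.139, 0.002, -1.447]
wrist_force: [-0.0, -0.0, -0.9]
opening: 0.016
```

```bash
python3 -c "
from h import *
im,C=wshot('pics/w14.png')
cv2.imwrite('pics/w14z.png',cv2.resize(im[20:200,100:420],(800,450),interpolation=cv2.INTER_CUBIC))
sg(-.06,-.195,.028)"
```

```text
shift [0.1026 0.0003 0.1178] turn 0.001 | now [ 0.5454 -0.181   0.146 ] yaw -1.4471
stage now [-0.0595 -0.0927] F(stage) [-0.11  0.72 -1.13] open 0.0156 t 35.5
```

View pics/w14.png

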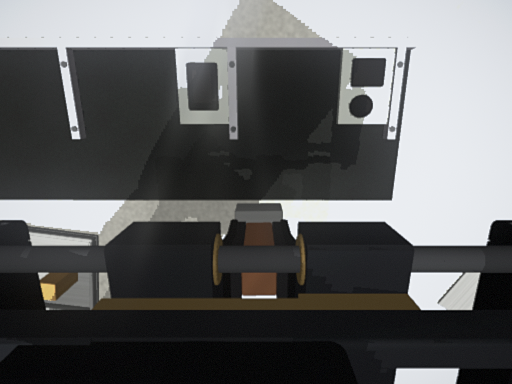

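View pics/w14z.png

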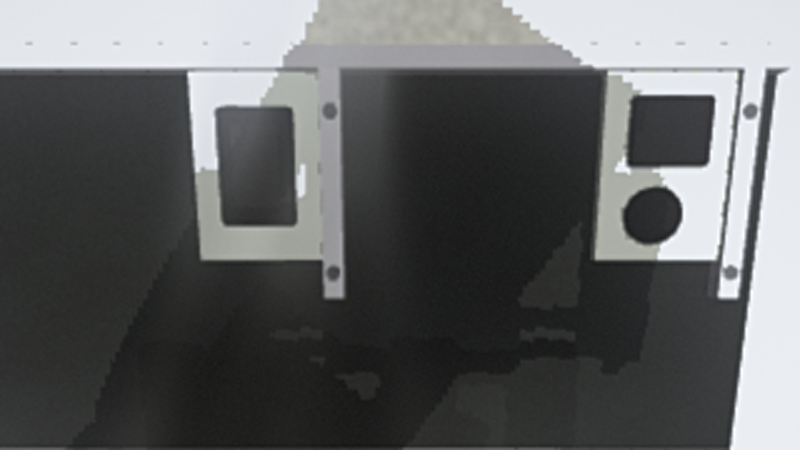

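```bash
python3 -c "
from h import *
C=corners_of('pics/w14.png')
q=[(188,71),(318,71),(323,260),(200,260),(606,71),(741,71),(716,261),(594,261)]
print(stc(C,[(100+u*.4-.3,20+v*.4-.3) for u,v in q],.008).round(4))
go(.412,.095,.13,-1.571)"
```

```text
[[ 0.0742 -0.0121]
 [ 0.0741 -0.0616]
 [ 0.0042 -0.0616]
 [ 0.0042 -0.0117]
 [ 0.0741 -0.1711]
 [ 0.0741 -0.2223]
 [ 0.0039 -0.2209]
 [ 0.0039 -0.1715]]
shift [-0.2903  0.0983  0.0168] turn 0.124 | now [ 0.5454 -0.181   0.146 ] yaw -1.4471
```

Both mounts measure seated within about 1 mm (constant −0.8 mm x offset is the camera). Carry the pusher to the tray.

Call:
{"api": "apply_moves", "payload": {
  "commands": [
    [-0.06, 0.02, 0.0, 0.03, 255],
    [-0.12, 0.04, 0.0, 0.06, 255],
    [-0.18, 0.06, 0.01, 0.09, 255],
    [-0.235, 0.08, 0.016, 0.124, 255],
    [-0.289, 0.098, 0.016, 0.124, 255]
  ]
}}

```text
time_s: 36.12
eef_pos: [0.4111, 0.0946, 0.1303]
tcp_rot: [3.139, 0.0, -1.572]
wrist_force: [0.8, 0.9, 0.2]
opening: 0.0159
```

Call:
{"api": "apply_moves", "payload": {
  "commands": [
    [0, 0, 0, 0, 255],
    [0, 0, 0, 0, 255],
    [0, 0, 0, 0, 255]
  ]
}}

```text
time_s: 36.5
eef_pos: [0.4142, 0.0917, 0.1317]
tcp_rot: [-3.142, -0.0, -1.573]
wrist_force: [-0.1, -1.0, -1.2]
opening: 0.0159
```

```bash
python3 -c "
from h import *
go(.412,.095,.029,-1.571)
im,C=wshot('pics/w15.png')
im=bot.snapshot('scene')[:,:,::-1];cv2.imwrite('pics/s3.png',cv2.resize(im[65:305,165:435],(675,600),interpolation=cv2.INTER_CUBIC))"
```

```text
shift [-0.0033  0.0022  0.1027] turn -0.002 | now [0.4142 0.0917 0.1317] yaw -1.5733
```

View pics/w15.png

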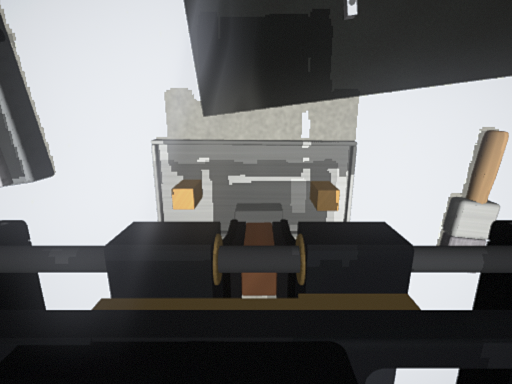

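View pics/s3.png

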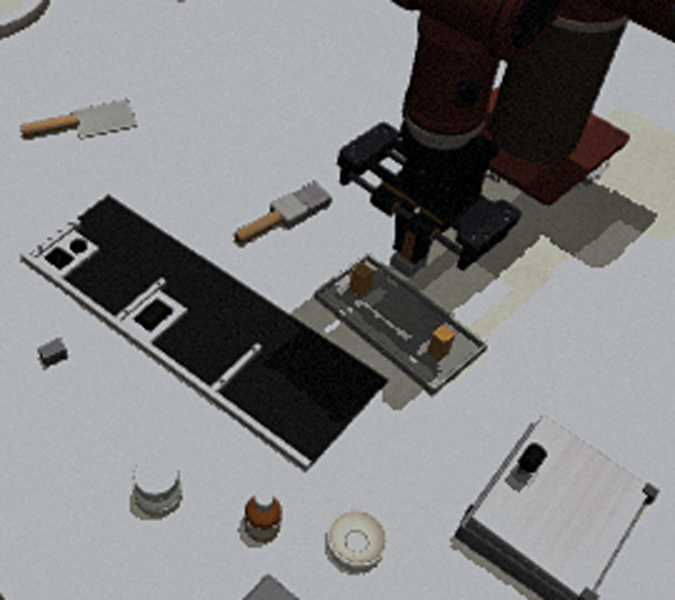

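Call:
{"api": "apply_moves", "payload": {
  "commands": [
    [-0.003, 0.001, 0.05, 0, 255],
    [-0.003, 0.001, 0.09, 0, 255],
    [-0.003, 0.001, 0.1, 0, 255],
    [-0.003, 0.001, 0.1, 0, 255],
    [-0.003, 0.001, 0.1, 0, 255]
  ]
}}

```text
time_s: 37.22
eef_pos: [0.4144, 0.0954, 0.0335]
tcp_rot: [-3.139, 0.0, -1.572]
wrist_force: [0.1, 1.0, -1.3]
opening: 0.0156
```

```bash
python3 -c "
from h import *
sg(0,0,.0284)"
```

```text
shift [ 0.1768 -0.179   0.0056] turn -0.125 | now [0.4144 0.0954 0.0335] yaw -1.5724
stage now [-0.1556  0.1977] F(stage) [ 0.22  1.   -1.31] open 0.0156 t 37.225
```

Call:
{"api": "apply_moves", "payload": {
  "commands": [
    [0, 0, 0.003, 0, 255],
    [0, 0, 0.003, 0, 255],
    [0, 0, 0.003, 0, 255]
  ]
}}

```text
time_s: 37.6
eef_pos: [0.4128, 0.0956, 0.0291]
tcp_rot: [-3.141, 0.0, -1.572]
wrist_force: [-0.2, 0.4, -1.6]
opening: 0.016
```

Call:
{"api": "apply_moves", "payload": {
  "commands": [
    [0, 0, 0.001, 0, 255],
    [0, 0, 0.001, 0, 255]
  ]
}}

```text
time_s: 37.85
eef_pos: [0.4128, 0.0956, 0.028]
tcp_rot: [-3.141, 0.0, -1.572]
wrist_force: [0.7, -0.2, 0.0]
opening: 0.0161
```

Call:
{"api": "apply_moves", "payload": {
  "commands": [
    [0, 0, 0, 0, 140],
    [0, 0, 0, 0, 140],
    [0, 0, 0, 0, 140],
    [0, 0, -0.03, 0, 140],
    [0, 0, -0.08, 0, 140]
  ]
}}

```text
time_s: 38.48
eef_pos: [0.4107, 0.0954, 0.107]
tcp_rot: [3.137, -0.0, -1.572]
wrist_force: [1.3, -0.1, -0.1]
opening: 0.0389
```

Call:
{"api": "apply_moves", "payload": {
  "commands": [
    [0, 0, -0.06, 0, 140],
    [0, 0, -0.12, 0, 140],
    [0, 0, -0.12, 0, 140],
    [0, 0, -0.12, 0, 140]
  ]
}}

```text
time_s: 38.98
eef_pos: [0.4124, 0.0956, 0.2275]
tcp_rot: [3.142, 0.0, -1.572]
wrist_force: [0.4, 0.3, -1.3]
opening: 0.0392
```

```bash
python3 -c "
from h import *
go(.45,.30,.2,0)
im=bot.snapshot('scene')[:,:,::-1];cv2.imwrite('pics/s4.png',cv2.resize(im[95:310,165:435],(754,600),interpolation=cv2.INTER_CUBIC))"
```

```text
shift [-0.2045 -0.0373  0.0275] turn -1.572 | now [0.4124 0.0956 0.2275] yaw -1.572
```

View pics/s4.png

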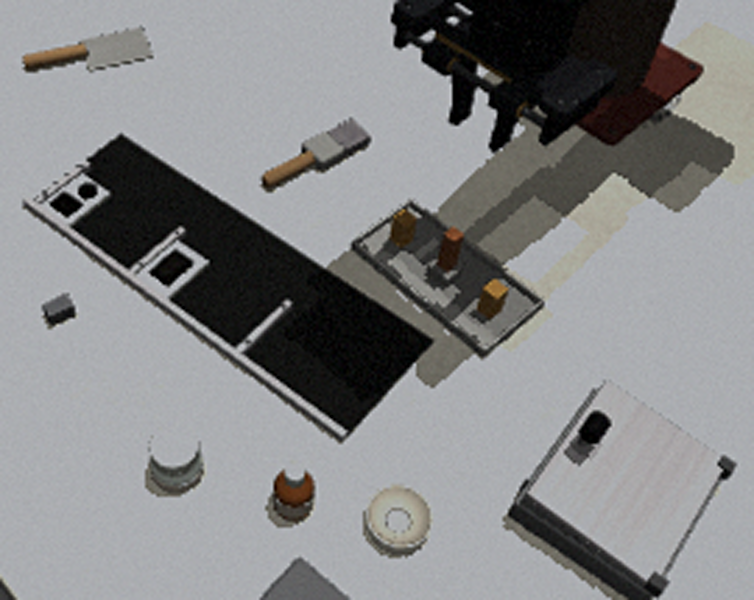

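```bash
python3 -c "
from h import *
go(.505,.275,.26,.126)"
```

```text
shift [-0.1796 -0.0929 -0.0338] turn -1.698 | now [0.4118 0.0955 0.2265] yaw -1.572
```

Call:
{"api": "apply_moves", "payload": {
  "commands": [
    [-0.036, -0.018, -0.033, -0.17, 80],
    [-0.072, -0.036, -0.033, -0.34, 80],
    [-0.108, -0.055, -0.033, -0.51, 80],
    [-0.144, -0.074, -0.033, -0.68, 80],
    [-0.179, -0.092, -0.033, -0.85, 80]
  ]
}}

```text
time_s: 39.65
eef_pos: [0.5043, 0.2753, 0.2579]
tcp_rot: [3.138, 0.002, -0.716]
wrist_force: [-0.2, -0.3, 0.7]
opening: 0.0593
```

Call:
{"api": "apply_moves", "payload": {
  "commands": [
    [0, 0, 0, -0.17, 80],
    [0, 0, 0, -0.34, 80],
    [0, 0, 0, -0.51, 80],
    [0, 0, 0, -0.68, 80],
    [0, 0, 0, -0.848, 80]
  ]
}}

```text
time_s: 40.28
eef_pos: [0.5037, 0.274, 0.2579]
tcp_rot: [3.14, 0.005, 0.132]
wrist_force: [-0.3, 0.6, 0.1]
opening: 0.0598
```

Call:
{"api": "apply_moves", "payload": {
  "commands": [
    [0, 0, 0, 0, 80],
    [0, 0, 0, 0, 80]
  ]
}}

```text
time_s: 40.52
eef_pos: [0.5043, 0.2742, 0.2594]
tcp_rot: [3.141, 0.002, 0.123]
wrist_force: [-0.3, -0.4, 0.2]
opening: 0.0595
```

```bash
python3 -c "
from h import *
im,C=wshot('pics/w16.png');go()
cv2.imwrite('pics/w16z.png',cv2.resize(im[0:230,120:420],(783,600),interpolation=cv2.INTER_CUBIC))"
```

```text
shift [0. 0. 0.] turn 0 | now [0.5045 0.2743 0.2598] yaw 0.1233
```

View pics/w16z.png

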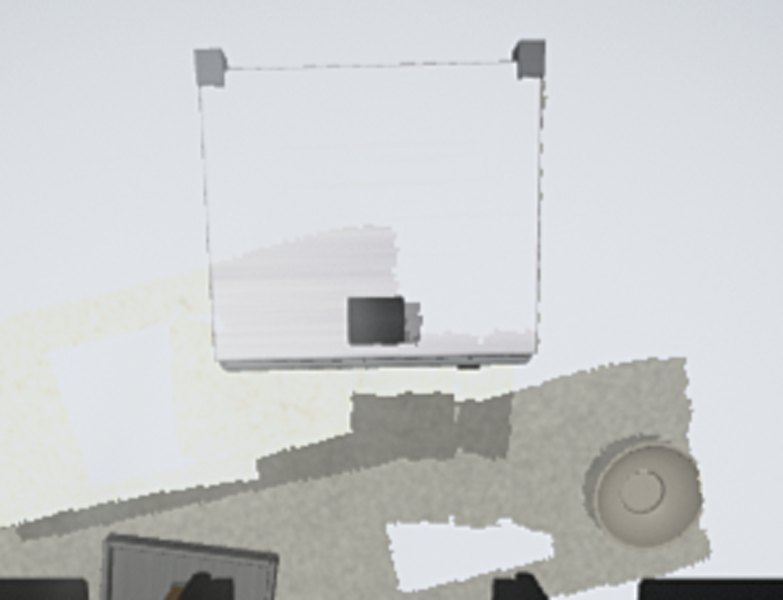

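```bash
python3 -c "
from h import *
C=corners_of('pics/w16.png');f=300/783
P=lambda q:[(120+u*f-.3,v*f-.3) for u,v in q]
k=ray(C,P([(348,297),(404,297),(404,345),(348,345)]),.085);print(k.round(4),k.mean(0))
print(k.mean(0)-0, ray(C,P([(376,321)]),.08))
a=ray(C,P([(218,360),(532,353)]),.046);h=ray(C,P([(228,68),(515,62)]),.046);e=ray(C,P([(218,370),(537,363)]),.032)
for x in(a,h,e):
  d=x[1]-x[0];print(x.round(4),np.linalg.norm(d),np.arctan2(d[1],d[0]))
"
```

```text
[[0.4894 0.347  0.085 ]
 [0.5134 0.35   0.085 ]
 [0.5162 0.3299 0.085 ]
 [0.4918 0.3269 0.085 ]] [0.50266816 0.33842896 0.085     ]
[0.50266816 0.33842896 0.085     ] [[0.50274951 0.33842336 0.08      ]]
[[0.4285 0.3098 0.046 ]
 [0.5814 0.3321 0.046 ]] 0.15451414744803368 0.14447066739037492
[[0.4235 0.439  0.046 ]
 [0.5508 0.4571 0.046 ]] 0.12856457743198038 0.14085529131556443
[[0.4263 0.3035 0.032 ]
 [0.588  0.327  0.032 ]] 0.1633815580162098 0.1442163912418916
```

```bash
python3 -c "
from h import *
go(.5027,.3384,.13,.143)
for d in(10,20,30,40,50):
  a=np.radians(d);print(d,(.115-(.115*np.cos(a)-.046*np.sin(a))).round(4),(.115*np.sin(a)+.046*np.cos(a)-.046).round(4))"
```

```text
shift [ 0.0064 -0.0639  0.1298] turn -0.02 | now [0.5045 0.2743 0.2598] yaw 0.1233
10 0.0097 0.0193
20 0.0227 0.0366
30 0.0384 0.0513
40 0.0565 0.0632
50 0.0763 0.0717
```

Call:
{"api": "apply_moves", "payload": {
  "commands": [
    [0.0064, -0.0639, 0.05, -0.02, 80],
    [0.0064, -0.0639, 0.1, -0.02, 80],
    [0.0064, -0.0639, 0.13, -0.02, 80],
    [0.0064, -0.0639, 0.13, -0.02, 80],
    [0.0064, -0.0639, 0.13, -0.02, 80]
  ]
}}

```text
time_s: 41.2
eef_pos: [0.5042, 0.339, 0.1325]
tcp_rot: [-3.141, -0.002, 0.145]
wrist_force: [0.5, 0.7, 0.3]
opening: 0.0598
```

```bash
python3 -c "
from h import *
go(.5027,.3384,.062,.143)"
```

```text
shift [-0.0017  0.0004  0.0705] turn 0.002 | now [0.5042 0.339  0.1325] yaw 0.145
```

Call:
{"api": "apply_moves", "payload": {
  "commands": [
    [-0.001, 0, 0.04, 0, 80],
    [-0.001, 0, 0.068, 0, 80],
    [-0.001, 0, 0.068, 0, 80],
    [-0.001, 0, 0.068, 0, 255],
    [-0.001, 0, 0.068, 0, 255]
  ]
}}

```text
time_s: 41.82
eef_pos: [0.5039, 0.3393, 0.0654]
tcp_rot: [-3.14, -0.004, 0.146]
wrist_force: [0.6, -0.3, -0.8]
opening: 0.0469
```

Call:
{"api": "apply_moves", "payload": {
  "commands": [
    [0, 0, 0, 0, 255],
    [0, 0, 0, 0, 255],
    [0, 0, 0, 0, 255]
  ]
}}

```text
time_s: 42.2
eef_pos: [0.5017, 0.3384, 0.063]
tcp_rot: [3.141, 0.001, 0.146]
wrist_force: [-2.6, -1.5, 2.9]
opening: 0.0237
```

```bash
python3 -c "
from h import *
go(.5027,.3384,.062,.143);s=bot.state();print(s['wrist_force'],s['opening'])"
```

```text
shift [0.001  0.0001 0.001 ] turn 0.003 | now [0.5017 0.3384 0.063 ] yaw 0.1461
[-2.60053034 -1.48359214  2.94950131] 0.02365256836437145
```

```bash
python3 -c "
import numpy as np
for d in range(0,56,4):
  a=np.radians(d);print(d,(.115-(.115*np.cos(a)-.046*np.sin(a))).round(4),(.115*np.sin(a)+.046*np.cos(a)-.046).round(4))"
```

```text
0 0.0 0.0
4 0.0035 0.0079
8 0.0075 0.0156
12 0.0121 0.0229
16 0.0171 0.0299
20 0.0227 0.0366
24 0.0287 0.0428
28 0.0351 0.0486
32 0.0419 0.054
36 0.049 0.0588
40 0.0565 0.0632
44 0.0642 0.067
48 0.0722 0.0702
52 0.0804 0.0729
```

Call:
{"api": "apply_moves", "payload": {
  "commands": [
    [0, -0.0035, -0.0079, 0, 255],
    [0, -0.0075, -0.0156, 0, 255],
    [0, -0.0121, -0.0229, 0, 255],
    [0, -0.0171, -0.0299, 0, 255],
    [0, -0.0227, -0.0366, 0, 255]
  ]
}}

```text
time_s: 42.82
eef_pos: [0.4982, 0.3619, 0.0987]
tcp_rot: [-3.141, 0.001, 0.146]
wrist_force: [4.3, 6.5, -16.4]
opening: 0.023
```

```bash
python3 -c "
from h import *
s=bot.state();d=s['eef_pos']-[.5017,.3384,.063];print(d@[-.1425,.9898,0],d[2],s['opening'],s['wrist_force'])"
```

```text
0.023756771531195913 0.035672980374336485 0.02295949368665745 [  4.30246225   6.45287285 -16.3876481 ]
```

Call:
{"api": "apply_moves", "payload": {
  "commands": [
    [0, -0.006, -0.0062, 0, 255],
    [0, -0.0124, -0.012, 0, 255],
    [0, -0.0192, -0.0174, 0, 255],
    [0, -0.0263, -0.0222, 0, 255],
    [0, -0.0338, -0.0266, 0, 255]
  ]
}}

```text
time_s: 43.45
eef_pos: [0.4933, 0.3942, 0.1236]
tcp_rot: [3.14, 0.002, 0.146]
wrist_force: [8.2, 4.5, -22.7]
opening: 0.0236
```

```bash
python3 -c "
from h import *
s=bot.state();d=s['eef_pos']-[.5017,.3384,.063];print(d@[-.1425,.9898,0],d[2],s['opening'],s['wrist_force'])
im=bot.snapshot('scene')[:,:,::-1];cv2.imwrite('pics/s5.png',cv2.resize(im[135:310,265:435],(583,600),interpolation=cv2.INTER_CUBIC))"
```

```text
0.05645208173242989 0.06061316192355008 0.023601286660870226 [  8.20337541   4.46993818 -22.72664567]
```

View pics/s5.png

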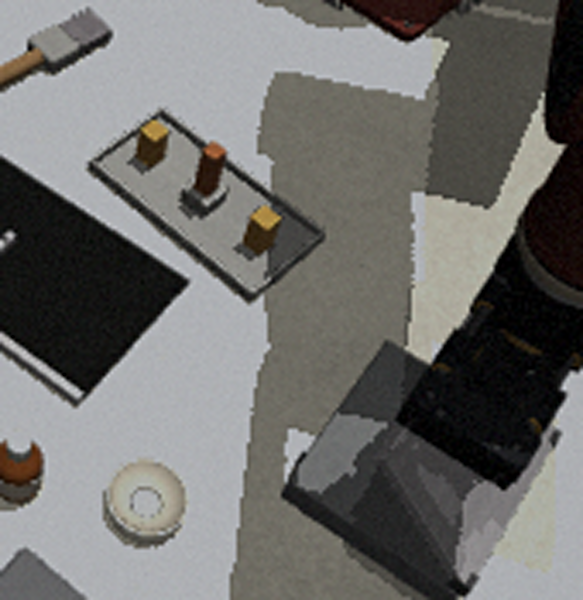

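Call:
{"api": "apply_moves", "payload": {
  "commands": [
    [0, -0.005, -0.001, 0, 255],
    [0, -0.01, -0.0025, 0, 255],
    [0, -0.015, -0.0042, 0, 255],
    [0, -0.02, -0.0055, 0, 255],
    [0, -0.02, -0.0055, 0, 255]
  ]
}}

```text
time_s: 44.12
eef_pos: [0.4904, 0.4146, 0.1313]
tcp_rot: [-3.141, 0.001, 0.146]
wrist_force: [1.1, -0.7, -12.3]
opening: 0.0239
```

```bash
cat > ang.py <<'E'
from h import *
s=bot.state();d=s['eef_pos']-[.5017,.3384,.063];u=d@[-.1425,.9898,0]
v=.115-u;z=d[2]+.046;print(u,d[2],'r',np.hypot(v,z),'ang',np.degrees(np.arctan2(z,v))-np.degrees(np.arctan2(.046,.115)),s['opening'],s['wrist_force'])
E
python3 ang.py
```

```text
0.07701631184010015 0.06831126574913327 r 0.1204567393025292 ang 49.81782142033434 0.02385926133658983 [  1.13919127  -0.72416975 -12.31786872]
```

Call:
{"api": "apply_moves", "payload": {
  "commands": [
    [0, 0, 0, 0, 255],
    [0, 0, 0, 0, 120],
    [0, 0, 0, 0, 120],
    [0, 0, 0, 0, 120],
    [0, 0, 0, 0, 120]
  ]
}}

```text
time_s: 44.75
eef_pos: [0.4915, 0.4146, 0.1325]
tcp_rot: [-3.141, -0.001, 0.146]
wrist_force: [-0.3, -0.1, -0.1]
opening: 0.045
```

Call:
{"api": "apply_moves", "payload": {
  "commands": [
    [0, 0, -0.05, 0, 120],
    [0, 0, -0.1, 0, 120],
    [0, 0, -0.15, 0, 120],
    [0, 0.06, -0.15, 0, 120],
    [0, 0.12, -0.15, 0, 120]
  ]
}}

```text
time_s: 45.38
eef_pos: [0.5088, 0.2949, 0.2829]
tcp_rot: [-3.141, -0.003, 0.148]
wrist_force: [0.3, -0.4, -1.2]
opening: 0.0465
```

Call:
{"api": "apply_moves", "payload": {
  "commands": [
    [0, 0.0, 0, 0, 120],
    [0, 0, 0, 0, 120],
    [0, 0, 0, 0, 120]
  ]
}}

```text
time_s: 45.75
eef_pos: [0.5083, 0.2966, 0.2815]
tcp_rot: [-3.141, -0.0, 0.147]
wrist_force: [0.2, -0.1, 1.2]
opening: 0.0463
```

```bash
python3 - <<'E'
from h import *
im,C=wshot('pics/w17.png');go()
im=bot.snapshot('scene')[:,:,::-1];cv2.imwrite('pics/s6full.png',im);cv2.imwrite('pics/s6.png',cv2.resize(im[195:320,320:445],(600,600),interpolation=cv2.INTER_CUBIC))
im=bot.snapshot('top')[:,:,::-1];cv2.imwrite('pics/t6.png',im)
E
```

```text
shift [0. 0. 0.] turn 0 | now [0.5082 0.2966 0.2814] yaw 0.1476
```

View pics/w17.png

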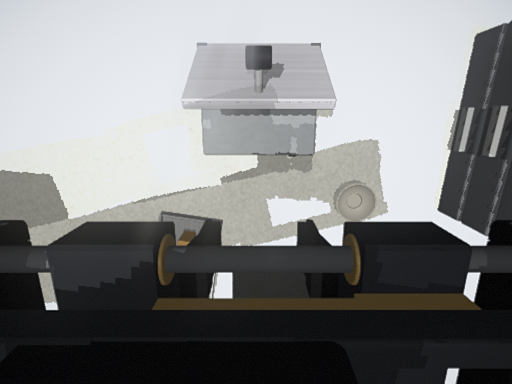

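View pics/s6.png

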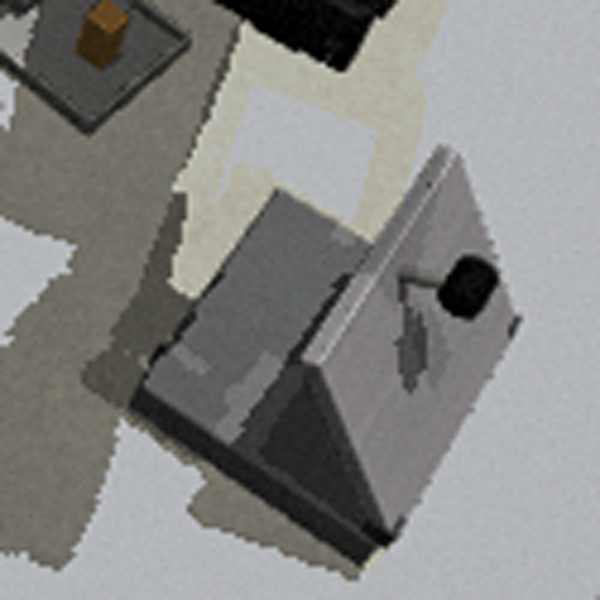

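```bash
python3 - <<'E'
import cv2
im=cv2.imread('pics/w17.png');cv2.imwrite('pics/w17z.png',cv2.resize(im[35:125,175:345],(800,424),interpolation=cv2.INTER_CUBIC))
E
```

```text
(no output)
```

View pics/w17z.png

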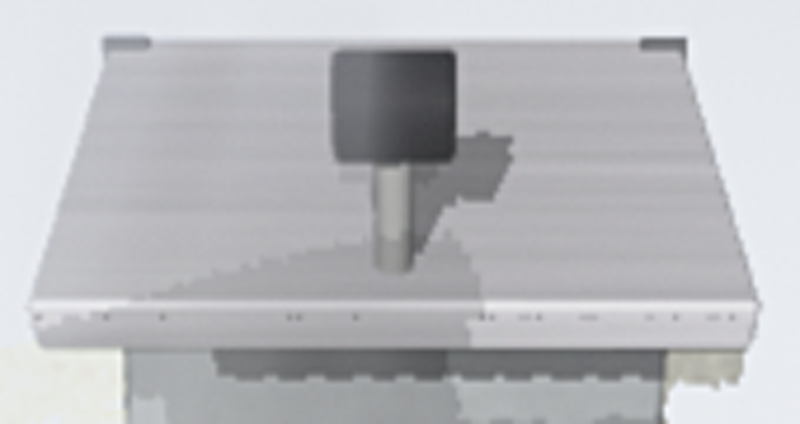

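```bash
python3 - <<'E'
from h import *
W=corners_of('pics/w17.png');S=cam('scene')
def P(C):K,M=C;V=np.linalg.inv(M);return K@V[:3]
w=lambda u,v:(175+u/4.706-.4,35+v/4.711-.4)
s=lambda u,v:(320+u/4.8-.4,195+v/4.8-.4)
hx,hz=np.array([.4863,.4522]),.034
ly=np.array([-np.sin(.144),np.cos(.144)])
def rep(n,a,b):
    X=cv2.triangulatePoints(P(W),P(S),np.array(a).reshape(2,1),np.array(b).reshape(2,1)).ravel();X=X[:3]/X[3]
    e=np.linalg.norm(proj(W,X)-a),np.linalg.norm(proj(S,X)-b)
    v=-(X[:2]-hx)@ly;z=X[2]-hz
    print(n,X.round(4),'err',np.round(e,2),'v,z',v.round(4),z.round(4),'r',np.hypot(v,z).round(4),'ang',np.degrees(np.arctan2(z,v)).round(2));return X
a=rep('topR',w(762,300),s(320,366));b=rep('topL',w(30,302),s(460,151))
rep('botR',w(752,348),s(303,357));rep('botL',w(38,347),s(440,146))
rep('knob',w(393,105),s(469,287));
print(np.linalg.norm(a-b),'expected top ang-off',np.degrees(np.arctan2(.012,.13)),'knob off',np.degrees(np.arctan2(.046,.115)))
for ang in(48,50,52):
    t=np.radians(ang);
    for nm,L,n in(('top',.13,.012),('bot',.13,0),('knob',.115,.046)):
        v=L*np.cos(t)-n*np.sin(t);z=L*np.sin(t)+n*np.cos(t);c=hx-ly*v
        print(ang,nm,[((proj(W,[c[0]+dx*np.cos(.144),c[1]+dx*np.sin(.144),hz+z])[0]+.4-[175,35])*4.71).round(0).tolist() for dx in (-.0775,.0775)])
E
```

```text
topR [0.5717 0.3946 0.1478] err [0.53 0.15] v,z 0.0693 0.1138 r 0.1332 ang 58.66
topL [0.4216 0.3724 0.1502] err [0.12 0.03] v,z 0.0697 0.1162 r 0.1355 ang 59.04
botR [0.5722 0.3858 0.1449] err [0.26 0.07] v,z 0.078 0.1109 r 0.1356 ang 54.87
botL [0.4227 0.3634 0.1455] err [0.15 0.04] v,z 0.0787 0.1115 r 0.1365 ang 54.78
knob [0.4905 0.4188 0.1571] err [0.18 0.05] v,z 0.0337 0.1231 r 0.1276 ang 74.69
0.1517775816579803 expected top ang-off 5.2738959573517645 knob off 21.80140948635181
48 top [[37.0, 345.0], [755.0, 348.0]]
48 bot [[49.0, 388.0], [742.0, 390.0]]
48 knob [[11.0, 160.0], [782.0, 163.0]]
50 top [[33.0, 327.0], [759.0, 329.0]]
50 bot [[45.0, 372.0], [747.0, 374.0]]
50 knob [[8.0, 137.0], [785.0, 140.0]]
52 top [[29.0, 308.0], [763.0, 310.0]]
52 bot [[40.0, 355.0], [751.0, 357.0]]
52 knob [[4.0, 113.0], [789.0, 116.0]]
```

Call:
{"api": "apply_moves", "payload": {
  "commands": [
    [-0.06, 0, 0, 0, 120],
    [-0.12, 0, 0, 0, 120],
    [-0.12, 0, 0, 0, 120],
    [-0.12, 0, 0, 0, 120],
    [-0.12, 0, 0, 0, 120]
  ]
}}

```text
time_s: 46.52
eef_pos: [0.3909, 0.2784, 0.2819]
tcp_rot: [-3.141, -0.001, 0.146]
wrist_force: [0.3, 0.3, -0.3]
opening: 0.0462
```

```bash
python3 - <<'E'
from h import *
im,C=wshot('pics/w18.png');go()
E
```

```text
shift [0. 0. 0.] turn 0 | now [0.3908 0.2783 0.2817] yaw 0.1457
```

Call:
{"api": "apply_moves", "payload": {
  "commands": [
    [0.06, 0, 0, 0, 120],
    [0.12, 0, 0, 0, 120],
    [0.18, 0, 0, 0, 120],
    [0.22, 0, 0, 0, 120],
    [0.24, 0, 0, 0, 120]
  ]
}}

```text
time_s: 47.2
eef_pos: [0.63, 0.3124, 0.2795]
tcp_rot: [3.141, 0.002, 0.144]
wrist_force: [-0.4, -1.3, 0.1]
opening: 0.046
```

Call:
{"api": "apply_moves", "payload": {
  "commands": [
    [0, 0, 0, 0, 120],
    [0, 0, 0, 0, 120],
    [0, 0, 0, 0, 120]
  ]
}}

```text
time_s: 47.58
eef_pos: [0.6266, 0.313, 0.2818]
tcp_rot: [-3.142, -0.0, 0.146]
wrist_force: [0.2, -0.3, -0.1]
opening: 0.0463
```

```bash
python3 - <<'E'
from h import *
im,C=wshot('pics/w19.png');go()
a=cv2.imread('pics/w18.png');b=cv2.imread('pics/w19.png')
cv2.imwrite('pics/w18z.png',cv2.resize(a[20:170,260:460],(800,600),interpolation=cv2.INTER_CUBIC))
cv2.imwrite('pics/w19z.png',cv2.resize(b[20:170,40:240],(800,600),interpolation=cv2.INTER_CUBIC))
E
```

```text
shift [0. 0. 0.] turn 0 | now [0.6267 0.3131 0.282 ] yaw 0.1465
```

View pics/w18z.png

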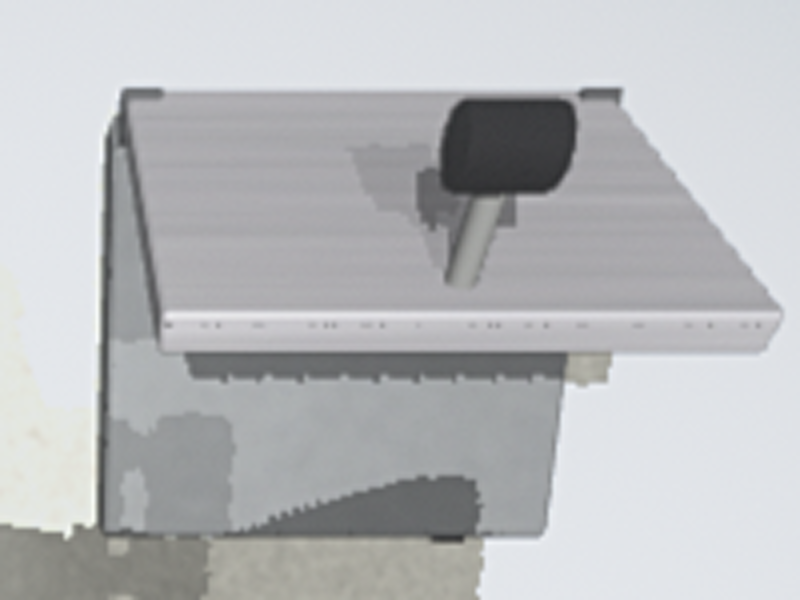

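View pics/w19z.png

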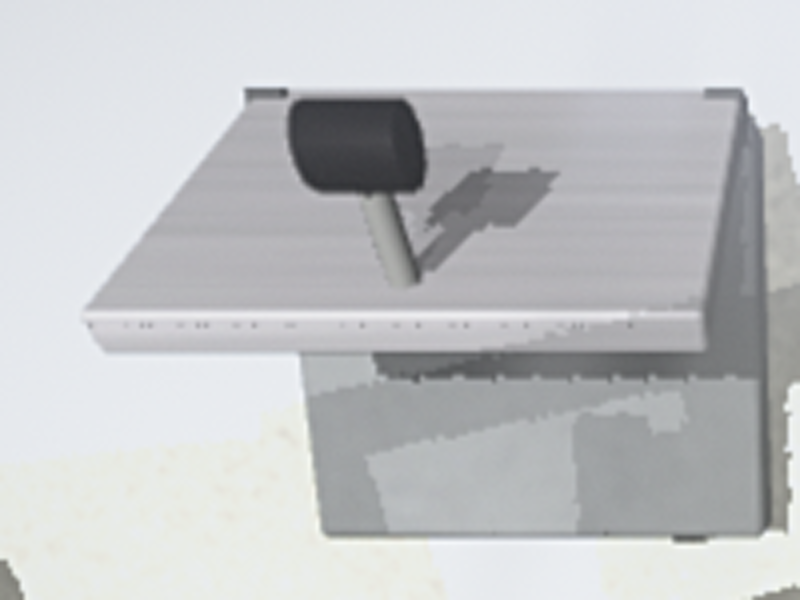

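```bash
python3 - <<'E'
from h import *
A=corners_of('pics/w18.png');B=corners_of('pics/w19.png');D=corners_of('pics/w17.png')
def P(C):K,M=C;V=np.linalg.inv(M);return K@V[:3]
a=lambda u,v:np.array((260+u/4-.4,20+v/4-.4));b=lambda u,v:np.array((40+u/4-.4,20+v/4-.4))
R={}
for n,p,q in(('baseL',a(104,533),b(322,535)),('baseR',a(546,536),b(764,533)),('topL',a(160,312),b(83,312)),('topR',a(784,312),b(704,312)),('botL',a(162,350),b(103,350)),('botR',a(768,350),b(704,350)),
 ('brkL',a(122,90),b(246,90)),('brkR',a(622,90),b(740,90)),('stembase',a(461,283),b(403,284))):
    X=cv2.triangulatePoints(P(A),P(B),p.reshape(2,1),q.reshape(2,1)).ravel();X=X[:3]/X[3];R[n]=X
    print(n,X.round(4),'err',np.linalg.norm(proj(A,X)-p).round(2),np.linalg.norm(proj(B,X)-q).round(2))
ly=np.array([-np.sin(.144),np.cos(.144)])
base=(R['baseL']+R['baseR'])/2
print('yaw base',np.arctan2(*(R['baseR']-R['baseL'])[1::-1]),'len',np.linalg.norm(R['baseR']-R['baseL']),'toplen',np.linalg.norm(R['topR']-R['topL']))
# hinge is 135 mm to +y of base front face (0.07+0.065), 2 mm above the base top
H=base.copy();H[:2]+=ly*.135;H[2]+=.002;print('hinge',H)
for k,off in(('top',np.degrees(np.arctan2(.012,.13))),('bot',0)):
    X=(R[k+'L']+R[k+'R'])/2;v=-(X[:2]-H[:2])@ly;z=X[2]-H[2];print(k,v,z,'r',np.hypot(v,z),'ang',np.degrees(np.arctan2(z,v))-off)
E
```

```text
baseL [0.4275 0.3041 0.0295] err 0.25 0.25
baseR [0.5848 0.3271 0.0301] err 0.41 0.41
topL [0.4192 0.3725 0.1428] err 0.03 0.03
topR [0.5723 0.3949 0.1443] err 0.01 0.01
botL [0.4218 0.3638 0.1395] err 0.02 0.02
botR [0.5729 0.386  0.1417] err 0.01 0.01
brkL [0.4078 0.4441 0.0451] err 0.06 0.06
brkR [0.5621 0.466  0.0488] err 0.04 0.04
stembase [0.4946 0.391  0.1351] err 0.14 0.14
yaw base 0.14500811058107482 len 0.1589522776827085 toplen 0.15466623199044352
hinge [0.48673577 0.44918695 0.03179159]
top 0.06608510184959973 0.11175885927017332 r 0.12983560109554843 ang 54.12948587237201
bot 0.0750364091107281 0.10880579513751087 r 0.13217096408719484 ang 55.408450119147034
```

```bash
python3 -c "
from h import *
go(.4911,.4191,.235,.144)"
```

```text
shift [-0.1187 -0.1247  0.047 ] turn 0.002 | now [0.6267 0.3131 0.282 ] yaw 0.1465
```

Call:
{"api": "apply_moves", "payload": {
  "commands": [
    [-0.118, -0.124, 0, 0.002, 100],
    [-0.118, -0.124, 0, 0.002, 100],
    [-0.118, -0.124, 0, 0.002, 100],
    [-0.118, -0.124, 0.047, 0.002, 100],
    [-0.118, -0.124, 0.047, 0.002, 100]
  ]
}}

```text
time_s: 48.25
eef_pos: [0.4893, 0.4174, 0.2309]
tcp_rot: [3.138, 0.007, 0.146]
wrist_force: [0.0, -0.4, 0.7]
opening: 0.0525
```

Call:
{"api": "apply_moves", "payload": {
  "commands": [
    [0, 0, 0, 0, 100],
    [0, 0, 0, 0, 100]
  ]
}}

```text
time_s: 48.5
eef_pos: [0.4939, 0.4185, 0.2369]
tcp_rot: [-3.14, -0.003, 0.143]
wrist_force: [0.3, -0.1, -0.1]
opening: 0.053
```

```bash
python3 -c "
from h import *
go(.4911,.4191,.135,.144)"
```

```text
shift [-0.003  -0.0008  0.1019] turn -0.001 | now [0.4939 0.4185 0.2369] yaw 0.1429
```

Call:
{"api": "apply_moves", "payload": {
  "commands": [
    [-0.0035, -0.001, 0.05, 0, 100],
    [-0.0035, -0.001, 0.09, 0, 100],
    [-0.0035, -0.001, 0.101, 0, 100],
    [-0.0035, -0.001, 0.101, 0, 100],
    [-0.0035, -0.001, 0.101, 0, 100]
  ]
}}

```text
time_s: 49.12
eef_pos: [0.4904, 0.4198, 0.1363]
tcp_rot: [-3.14, -0.004, 0.144]
wrist_force: [1.0, 0.1, 0.5]
opening: 0.0528
```

Call:
{"api": "apply_moves", "payload": {
  "commands": [
    [0, 0, 0, 0, 255],
    [0, 0, 0, 0, 255],
    [0, 0, 0, 0, 255],
    [0, 0, 0, 0, 255],
    [0, 0, 0, 0, 255]
  ]
}}

```text
time_s: 49.75
eef_pos: [0.4898, 0.4191, 0.1338]
tcp_rot: [-3.141, -0.002, 0.144]
wrist_force: [4.5, 1.1, -1.2]
opening: 0.0236
```

```bash
python3 -c "
from h import *
go(.4911,.4191,.135,.144);s=bot.state();print(s['opening'],s['wrist_force'])"
```

```text
shift [ 0.0013  0.0002 -0.0012] turn -0.0 | now [0.4898 0.4191 0.1338] yaw 0.1439
0.023606874632425025 [ 4.50029606  1.11883827 -1.18557734]
```

Call:
{"api": "apply_moves", "payload": {
  "commands": [
    [0, 0.003, 0.0006, 0, 255],
    [0, 0.006, 0.0014, 0, 255],
    [0, 0.0088, 0.0024, 0, 255],
    [0, 0.0088, 0.0024, 0, 255],
    [0, 0.0088, 0.0024, 0, 255]
  ]
}}

```text
time_s: 50.38
eef_pos: [0.4909, 0.4119, 0.1318]
tcp_rot: [-3.138, -0.003, 0.144]
wrist_force: [5.8, 5.7, -2.1]
opening: 0.0238
```

```bash
python3 -c "
from h import *
go(.4898,.4191,.1338,.144);s=bot.state();print(s['opening'],s['wrist_force'])"
```

```text
shift [-0.     -0.0073 -0.002 ] turn -0.0 | now [0.4909 0.4119 0.1318] yaw 0.144
0.023792342634637448 [ 5.79520847  5.74363603 -2.13757854]
```

Call:
{"api": "apply_moves", "payload": {
  "commands": [
    [0, 0.001, 0.0003, 0, 255],
    [0, 0.0015, 0.0004, 0, 255],
    [0, 0.0015, 0.0004, 0, 255],
    [0, 0.0015, 0.0004, 0, 255]
  ]
}}

```text
time_s: 50.88
eef_pos: [0.491, 0.4109, 0.1315]
tcp_rot: [-3.138, -0.003, 0.144]
wrist_force: [3.8, 7.1, -1.2]
opening: 0.0236
```

Call:
{"api": "apply_moves", "payload": {
  "commands": [
    [0, 0, 0, 0, 100],
    [0, 0, 0, 0, 100],
    [0, 0, 0, 0, 100],
    [0, 0, 0, 0, 100],
    [0, 0, -0.06, 0, 100]
  ]
}}

```text
time_s: 51.5
eef_pos: [0.4868, 0.4063, 0.1848]
tcp_rot: [3.136, 0.012, 0.144]
wrist_force: [0.8, -0.8, 0.2]
opening: 0.0521
```

```bash
python3 -c "
from h import *
go(.3908,.2783,.2817,.1457)"
```

```text
shift [-0.1144  0.1134 -0.095 ] turn -0.002 | now [0.4868 0.4063 0.1848] yaw 0.1437
```

Call:
{"api": "apply_moves", "payload": {
  "commands": [
    [0, 0, -0.06, 0, 100],
    [-0.04, 0.03, -0.09, 0, 100],
    [-0.08, 0.07, -0.092, 0, 100],
    [-0.114, 0.112, -0.092, 0, 100],
    [-0.114, 0.112, -0.092, 0, 100]
  ]
}}

```text
time_s: 52.12
eef_pos: [0.3917, 0.2793, 0.2826]
tcp_rot: [3.141, 0.0, 0.142]
wrist_force: [0.4, 0.6, 0.5]
opening: 0.0529
```

Call:
{"api": "apply_moves", "payload": {
  "commands": [
    [0, 0, 0, 0, 100],
    [0, 0, 0, 0, 100]
  ]
}}

```text
time_s: 52.38
eef_pos: [0.3942, 0.2822, 0.2829]
tcp_rot: [-3.141, -0.0, 0.144]
wrist_force: [-0.8, -0.2, 0.4]
opening: 0.0531
```

```bash
python3 - <<'E'
from h import *
im,C=wshot('pics/w20.png');go()
E
```

```text
shift [0. 0. 0.] turn 0 | now [0.3941 0.2822 0.2828] yaw 0.1445
```

Call:
{"api": "apply_moves", "payload": {
  "commands": [
    [0.06, 0, 0, 0, 100],
    [0.12, 0, 0, 0, 100],
    [0.18, 0, 0, 0, 100],
    [0.22, 0, 0, 0, 100],
    [0.235, 0, 0, 0, 100]
  ]
}}

```text
time_s: 53.05
eef_pos: [0.6284, 0.3156, 0.2803]
tcp_rot: [3.141, 0.002, 0.144]
wrist_force: [-0.9, -0.0, 1.1]
opening: 0.0529
```

Call:
{"api": "apply_moves", "payload": {
  "commands": [
    [0, 0, 0, 0, 100],
    [0, 0, 0, 0, 100],
    [0, 0, 0, 0, 100]
  ]
}}

```text
time_s: 53.42
eef_pos: [0.6254, 0.3156, 0.283]
tcp_rot: [-3.142, -0.0, 0.145]
wrist_force: [-1.0, 0.2, 0.1]
opening: 0.0525
```

```bash
python3 - <<'E'
from h import *
im,C=wshot('pics/w21.png');go()
a=cv2.imread('pics/w20.png');b=cv2.imread('pics/w21.png')
cv2.imwrite('pics/w20z.png',cv2.resize(a[20:170,260:460],(800,600),interpolation=cv2.INTER_CUBIC))
cv2.imwrite('pics/w21z.png',cv2.resize(b[20:170,40:240],(800,600),interpolation=cv2.INTER_CUBIC))
E
```

```text
shift [0. 0. 0.] turn 0 | now [0.6255 0.3155 0.2832] yaw 0.1446
```

View pics/w20z.png

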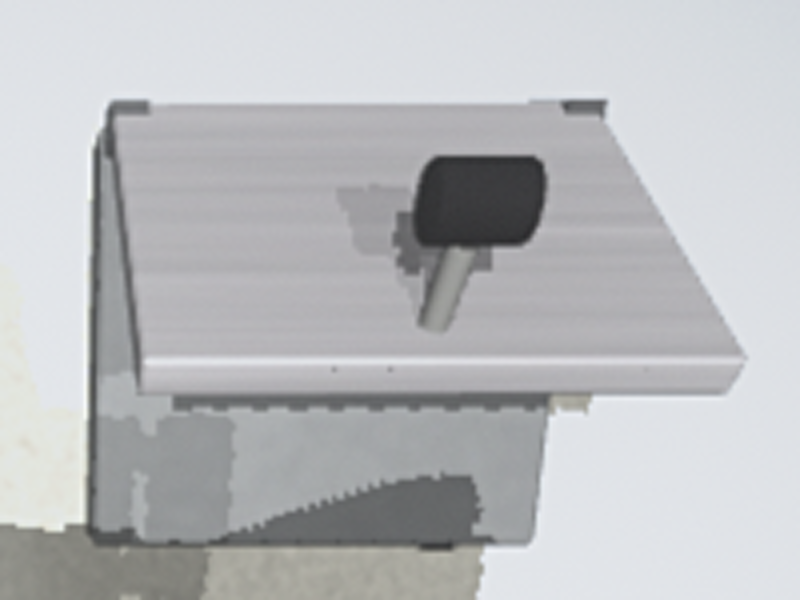

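View pics/w21z.png

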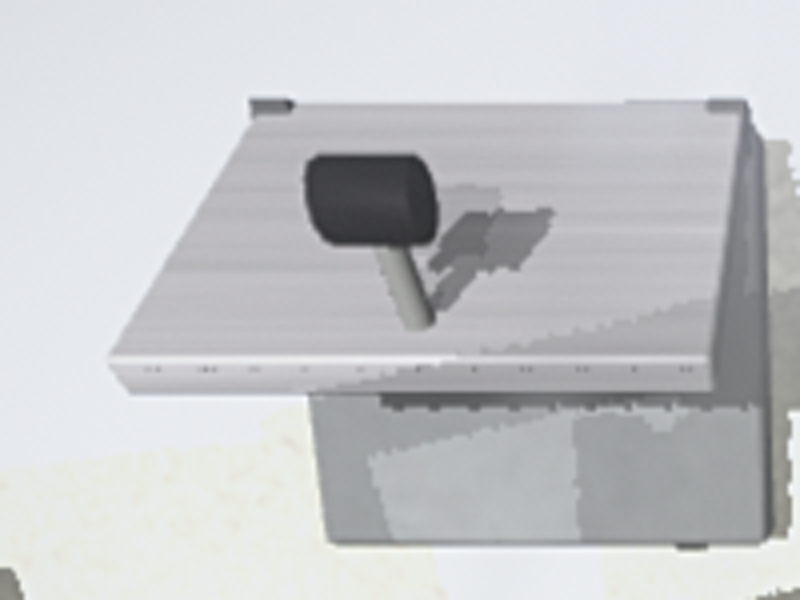

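```bash
python3 - <<'E'
from h import *
A=corners_of('pics/w20.png');B=corners_of('pics/w21.png')
def P(C):K,M=C;V=np.linalg.inv(M);return K@V[:3]
a=lambda u,v:np.array((260+u/4-.4,20+v/4-.4));b=lambda u,v:np.array((40+u/4-.4,20+v/4-.4))
R={}
for n,p,q in(('baseL',a(92,542),b(330,543)),('baseR',a(533,544),b(768,543)),('topL',a(141,357),b(108,357)),('topR',a(747,357),b(711,357)),('botL',a(142,393),b(130,393)),('botR',a(728,393),b(711,392)),('st',a(433,328),b(423,326))):
    X=cv2.triangulatePoints(P(A),P(B),p.reshape(2,1),q.reshape(2,1)).ravel();X=X[:3]/X[3];R[n]=X
    print(n,X.round(4),'err',np.linalg.norm(proj(A,X)-p).round(2))
ly=np.array([-np.sin(.144),np.cos(.144)])
base=(R['baseL']+R['baseR'])/2
H=base.copy();H[:2]+=ly*.135;H[2]+=.002;print('hinge',H)
R['stL']=R['stR']=R['st']
for Hh in(H,np.array([.4867,.4492,.032]),np.array([.4867,.4492,.034])):
  for k,off in(('top',np.degrees(np.arctan2(.012,.13))),('bot',0),('st',np.degrees(np.arctan2(.012,.115)))):
    X=(R[k+'L']+R[k+'R'])/2;v=-(X[:2]-Hh[:2])@ly;z=X[2]-Hh[2];print(k,v.round(4),z.round(4),'r',np.hypot(v,z).round(4),'ang',(np.degrees(np.arctan2(z,v))-off).round(2))
E
```

```text
baseL [0.4273 0.3037 0.0266] err 0.22
baseR [0.5852 0.3265 0.029 ] err 0.05
topL [0.4205 0.3652 0.1384] err 0.14
topR [0.5733 0.3873 0.1399] err 0.12
botL [0.4229 0.3565 0.1336] err 0.14
botR [0.5737 0.3785 0.1358] err 0.02
st [0.4962 0.3841 0.1287] err 0.12
hinge [0.48690352 0.44870348 0.02982179]
top 0.0731 0.1093 r 0.1315 ang 50.94
bot 0.082 0.1049 r 0.1331 ang 51.99
st 0.0653 0.0989 r 0.1185 ang 50.6
top 0.0737 0.1071 r 0.13 ang 50.22
bot 0.0825 0.1027 r 0.1317 ang 51.22
st 0.0658 0.0967 r 0.117 ang 49.8
top 0.0737 0.1051 r 0.1284 ang 49.71
bot 0.0825 0.1007 r 0.1302 ang 50.67
st 0.0658 0.0947 r 0.1153 ang 49.24
```

```bash
python3 - <<'E'
from h import *
go(.5454,-.13,.24,-1.0)
im=bot.snapshot('scene')[:,:,::-1];cv2.imwrite('pics/s7.png',cv2.resize(im[65:305,165:435],(675,600),interpolation=cv2.INTER_CUBIC))
E
```

```text
shift [-0.1435  0.4293  0.0431] turn 1.145 | now [0.6255 0.3155 0.2832] yaw 0.1446
```

View pics/s7.png

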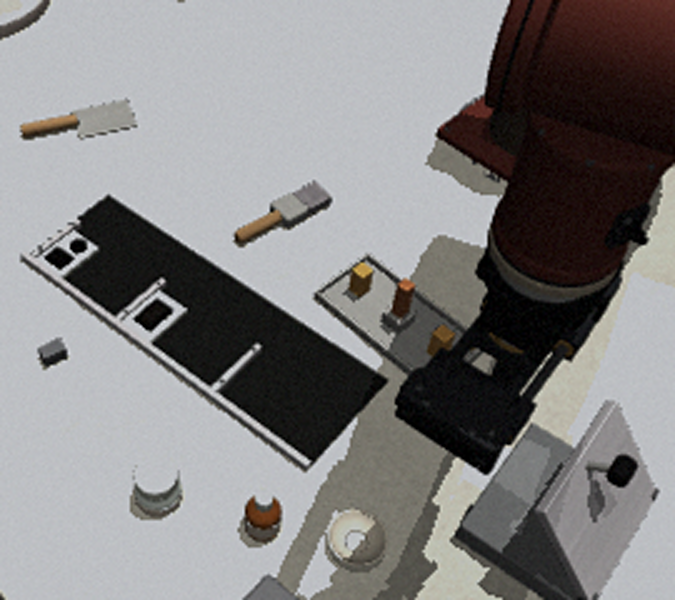

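```bash
python3 -c "
from h import *
go(.62,-.24,.283,.123)"
```

```text
shift [-8.560e-02  5.489e-01  2.000e-04] turn 0.021 | now [0.6256 0.3155 0.2833] yaw 0.1445
```

Call:
{"api": "apply_moves", "payload": {
  "commands": [
    [-0.01, 0.06, 0, 0.021, 100],
    [-0.02, 0.12, 0, 0.021, 100],
    [-0.03, 0.18, 0, 0.021, 100],
    [-0.04, 0.24, 0, 0.021, 100],
    [-0.045, 0.29, 0, 0.021, 100]
  ]
}}

```text
time_s: 54.15
eef_pos: [0.6226, 0.0197, 0.2835]
tcp_rot: [3.141, -0.001, 0.122]
wrist_force: [0.3, 0.7, 0.0]
opening: 0.0529
```

Call:
{"api": "apply_moves", "payload": {
  "commands": [
    [-0.01, 0.06, 0, 0, 100],
    [-0.02, 0.12, 0, 0, 100],
    [-0.03, 0.18, 0, 0, 100],
    [-0.04, 0.24, 0, 0, 100],
    [-0.04, 0.26, 0, 0, 100]
  ]
}}

```text
time_s: 54.78
eef_pos: [0.6144, -0.2447, 0.2831]
tcp_rot: [3.141, -0.0, 0.119]
wrist_force: [0.7, 0.4, 0.5]
opening: 0.0531
```

Call:
{"api": "apply_moves", "payload": {
  "commands": [
    [0, 0, 0, 0, 100],
    [0, 0, 0, 0, 100],
    [0, 0, 0, 0, 100],
    [0, 0, 0, 0, 100]
  ]
}}

```text
time_s: 55.28
eef_pos: [0.6158, -0.2398, 0.283]
tcp_rot: [3.142, -0.0, 0.125]
wrist_force: [-0.3, 0.4, -0.2]
opening: 0.0528
```

```bash
python3 - <<'E'
from h import *
im,C=wshot('pics/w22.png');go()
t=bot.snapshot('top')[:,:,::-1];cv2.imwrite('pics/t7.png',cv2.resize(t[115:250,105:385],(800,386),interpolation=cv2.INTER_CUBIC))
E
```

```text
shift [0. 0. 0.] turn 0 | now [ 0.6157 -0.24    0.2829] yaw 0.1245
```

View pics/w22.png

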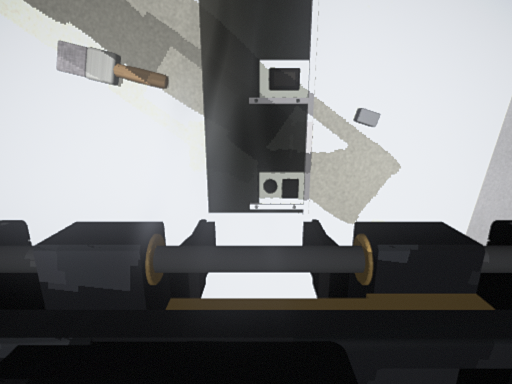

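View pics/t7.png

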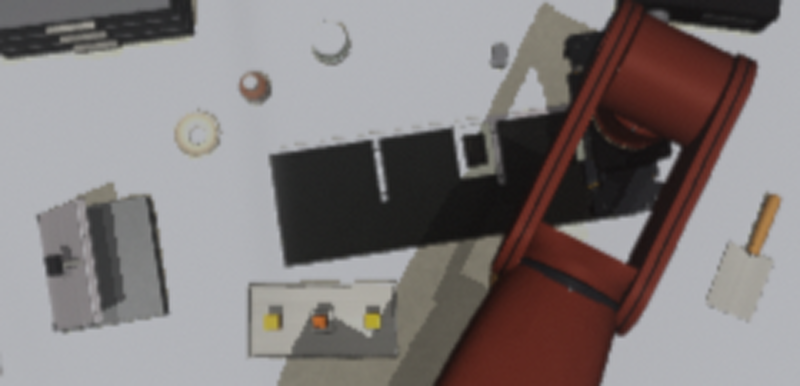

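```bash
python3 - <<'E'
import cv2
a=cv2.imread('pics/w22.png')[45:220,235:330];cv2.imwrite('pics/w22z.png',cv2.resize(a,(326,600),interpolation=cv2.INTER_CUBIC))
E
```

```text
(no output)
```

View pics/w22z.png

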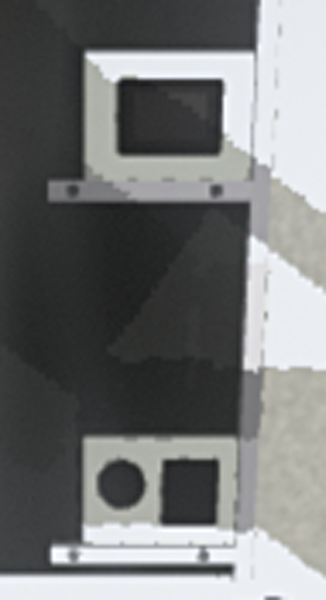

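Both mounts lie square and closed against both fences, with no dark gap showing. Handing in.

```bash
python3 -c "
from bench import bot
print(bot.job_done())"
```

```text
the job is handed in; nothing more can be done
None
```

The job is finished and handed in at about 55 s of the 210 s allowed. My last checks found nothing out of place.

- **What was there:** two weights (left and middle bays) and two mounts (middle and right bays). The left mount and right weight were absent.
- **Weights and pusher:** the weights were moved first, and all three now stand upright in the tray. The pusher went in after the mounts were done. The last top and scene pictures confirm this.
- **Mounts:** each was pushed with the held pusher to the far fence, then the side fence, then the far fence again. I stopped each push when the force rose clearly, at about 4–12 N. They measured seated to about 1 mm, and the last wrist picture shows both closed against both fences. The gripper itself never touched them.
- **Panel:** the first lift disagreed with the later check: the arm's travel suggested 50°, but a two-view camera check showed about 54°. I gripped the knob again and lowered it about 4°. The repeat check gave 49–52° depending on the edge used, about 50.3° on average and good to roughly 1°.
- **Other things on the bench:** none were touched, and they look unmoved in the last pictures. I saw no knocks and no slackening of the grip.

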